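# Set up the folding stock stand and load the sawn tubes

### The arm

A 6-joint arm with a two-finger parallel gripper is mounted at the origin on the work surface. World frame = base frame: x ahead of the robot, y to its left, z up, the work surface at z = 0. Lengths are in m, angles in rad, forces in N, time in s.
With the tool pointing down it reaches from about 0.4 to 0.825 m from the base axis. Payload 7 kg.
Tool frame: the origin (TCP) lies midway between the tips of the shut fingers; the grasp point (between the pads) lies 19 mm behind it; x points along the fingers, y is the direction in which the jaws open and shut, and the axes are right-handed (so a half turn about x gives the same grasp; the last joint's range is limited). The gripper opens to 85 mm and grips with 20 to 120 N. Pads are 22 mm wide; open, the fingers measure 114 mm over their backs; the gripper's body (76 mm by 85 mm) begins 54 mm behind the grasp point. The pads swing forward as they close: fully open they stand 13 mm farther back than shut.
Start: joints at [-0.878, 0.359, 0.012, 0, -1.224, -0.288], TCP at [0.266, -0.62, 0.231] pointing down, gripper open.
Joint ranges: [-3.07, 3.07], [-1.43, 2.12], [-1.02, 1.25], [-3.03, 1.67], [-3.05, -0], [-3.03, 3.03]. Speed limits (rad/s): [2.39, 2.39, 3.01, 3.14, 3.14, 3.14].

### API

Orientations are given as [roll, pitch, yaw] about the fixed x, y, z axes, in that order (R = Rz(yaw) Ry(pitch) Rx(roll)).
In Python, from bench import get_obs, snapshot, get_calibration, job gives the robot as it stands. The module is installed in compiled form; this text tells all that it offers.
- The arm moves only by the tool step_arm, never from a script. Its argument "rows" is one flat list of numbers, 7 for each row, row after row: the opening in per cent of the stroke, from 0 (shut) to 100 (fully open), then the shift along the tool's x, y, z in mm, then the turn, a rotation vector about the tool's x, y, z in degrees. In form: [gripper, x, y, z, wx, wy, wz, gripper, x, y, z, wx, wy, wz, ...]. A call has 1 to 5 rows; each row shifts and turns the commanded pose from where the row before left it, along the tool's axes as they then stand; what a row does not reach is not made up. A row lasts 1/8 s, in which the tool goes at most 62.5 mm and 10.7 degrees, less where a joint would pass 70% of its speed; a pose out of reach is approached as far as the arm can. A call with a gripper value outside its range is refused whole. The fingers move at their own pace and stop on an object; "newtons" is the grip in N (left out, the last holds). Time passes only in rows, so rows that do not move let the fingers close. It gives the time, the measured TCP pose, the force and the opening at its end, in the units of the state.
- get_obs(): the state, without advancing time (a new reading comes with each control period).
- snapshot(name): name is "side" or "top"; returns the picture (384x512x3 uint8, red, green, blue); there is no depth.
- get_calibration(name): a dict with "vertical_fov" (degrees; the focal length in pixels is half the picture's height over the tangent of half this angle, whatever the lens; pixels are square), "cx", "cy" (the principal point, pixels), "R" (3x3) and "t" (3): a world point X has camera coordinates R X + t. Camera axes: x right, y down, z forward; pixel columns grow to the right and rows downward; lengths in m; the calibration is good to about 2 mm. A picture is of the moment at which its call begins. get_calibration takes no time and is no camera call.
- job.job_done(): hands the job in, once; it reports no verdict.
The state is a dict: "time": time; "qpos": joint angles; "joint_velocities": joint speeds; "joint_torque": joint torques, N m; "position": TCP position; "ee_rot": TCP orientation; "ft_force": force on the tool from outside, world axes, zero at the start; "moment": the same for the moment, N m; "gripper_width": opening from 0.0 (shut) to 1.0 (fully open).
Only numpy, scipy, OpenCV 4.12 (cv2) and the standard library are available. Lean on these libraries where they do the work, as an engineer would, in place of code of your own. Each camera call takes 0.05 s, during which the arm holds its last target.

### The job

Get the folding stock stand ready: first swing its support arm out until it clicks home in its end catch, then lay every cut length of square tube from the bench across the two rails, one to a slot, lying fully down and overhanging both rails about equally. When all are on, swing the keeper bar over them until it too clicks home; leave the other things on the bench where they are.

Things in the scene. Friction and masses are not known exactly. Their poses are not given: they have to be found in the camera images.
- stand: Folding stock stand of green steel, fixed to the bench, its place and yaw varying. Origin at bench level midway between its two rail lines; x points to its far side, y to its left. The fixed rail runs along x at y = +125 mm; the support arm, once swung home, is the second rail, along x at y = -125 mm. A low cross beam (top at 50 mm) joins the sides at x = 95 mm; the rest between the rails is open.
- fixed_rail (a point): Middle of the fixed rail's top edge (stand x = 0, y = 125, z = 100 mm). Both rails are 14 mm wide, top at 100 mm, with pins 16 mm thick and 16 mm high at stand x = -92, -46, 0, 46, 92 mm (on the support arm the end ones are its grip post and hinge head). Between the pins are four slots, 30 mm wide, at x = -69, -23, 23, 69 mm. A tube lying in a slot has its centre at z = 110 mm.
- support_hinge (a point): Bench-level point on the support arm's upright hinge axis: stand x = 95, y = -125 mm.
- support_arm (a joint): Angle of the support arm. 0 = folded, along the stand's +y over the cross beam; it turns counter-clockwise seen from above to its end stop at 1.571, where it points along the stand's -x. A ball catch must be passed at 1.17 to 1.38 rad (3 to 4 N at the grip post); beyond it the arm snaps home and is held. Before it, the arm stays where it is left. Starts at 0.1 to 0.5.
- support_grip (a point): Centre of the top of the support arm's upright black grip post: 16 mm in diameter, from 100 to 165 mm above the bench, 187 mm from the hinge axis. It can be pinched or pushed from above; it is round and fixed to the arm, so the fingers can turn about it.
- keeper_hinge (a point): Bench-level point on the keeper bar's upright hinge axis: stand x = -125, y = +125 mm.
- keeper (a joint): Angle of the keeper bar, 16 mm wide, 220 mm long, underside at z = 127 mm (7 mm above tubes lying fully down), top at 139 mm. 0 = parked, along the stand's -y across its near side; it turns counter-clockwise seen from above to its end stop at 1.571, along the stand's +x above the fixed rail and over the tubes. Same ball catch and behaviour as the support arm. Starts at 0 to 0.05.
- keeper_grip (a point): Centre of the top of the keeper's upright round black grip post: 16 mm in diameter, from 139 to 185 mm above the bench, 200 mm from its hinge axis.
- tube0: Cut length of plain bare square metal tube, 340 x 20 x 20 mm, 0.36 kg, closed dark ends; at the start it lies flat on the bench, to the right of the stand. Origin at its centre, x along its length. There are three or four alike; absent ones read None.
- tube1: Cut length of plain bare square metal tube, 340 x 20 x 20 mm, 0.36 kg, closed dark ends; at the start it lies flat on the bench, to the right of the stand. Origin at its centre, x along its length. There are three or four alike; absent ones read None.
- tube2: Cut length of plain bare square metal tube, 340 x 20 x 20 mm, 0.36 kg, closed dark ends; at the start it lies flat on the bench, to the right of the stand. Origin at its centre, x along its length. There are three or four alike; absent ones read None.
- tube3: Cut length of plain bare square metal tube, 340 x 20 x 20 mm, 0.36 kg, closed dark ends; at the start it lies flat on the bench, to the right of the stand. Origin at its centre, x along its length. There are three or four alike; absent ones read None.
- tape: Bystander, to be left alone: black tape measure, 70 x 38 x 66 mm, standing on its edge; origin under its centre
- oil: Bystander, to be left alone: grey oil bottle, 60 mm across, 160 mm tall, standing; origin under its centre
- mug: Bystander, to be left alone: white mug, 80 mm across, 90 mm tall; origin under its centre
- spanner: Bystander, to be left alone: steel spanner lying flat, 200 mm long; origin under its middle
- driver: Bystander, to be left alone: screwdriver lying flat; origin under its middle
- offcut: Bystander, to be left alone: wooden offcut, 90 x 45 x 35 mm; origin under its centre
- tin: Bystander, to be left alone: amber jar with a steel lid, 72 mm across, 70 mm tall; origin under its centre

How it is judged:
On the way, in this order (a step that is already met when the one before it is completed fails the run):
1. the support arm is swung out and home in its catch (value of joint support_arm above 1.52 rad), for 0.3 s.
2. with the arm still home, every tube lies fully down across both rails, one to a slot (value of joint support_arm above 1.52 rad and z of tube0 in the frame of stand between 0.105 and 0.115 m and y of tube0 in the frame of stand between -0.03 and 0.03 m and x of tube0 in the frame of stand between -0.085 and 0.085 m and angle between the x axis of each of tube0, tube1, tube2, tube3 and the y axis of stand, either way round below 0.09 rad and z of tube1 in the frame of stand between 0.105 and 0.115 m and y of tube1 in the frame of stand between -0.03 and 0.03 m and x of tube1 in the frame of stand between -0.085 and 0.085 m and z of tube2 in the frame of stand between 0.105 and 0.115 m and y of tube2 in the frame of stand between -0.03 and 0.03 m and x of tube2 in the frame of stand between -0.085 and 0.085 m and z of tube3 in the frame of stand between 0.105 and 0.115 m and y of tube3 in the frame of stand between -0.03 and 0.03 m and x of tube3 in the frame of stand between -0.085 and 0.085 m and linear speed of each of tube0, tube1, tube2, tube3 below 0.02 m/s), for 0.3 s.
3. the keeper bar is swung over the tubes and home in its catch (value of joint keeper above 1.52 rad), for 0.3 s.
At the end, for the whole second after the job is handed in: Support arm and keeper are both home (joint above 1.52 rad); every tube rests across both rails in a slot (centre 105 to 115 mm above the stand's origin, within 85 mm of it along x and 30 mm along y, its length within 0.09 rad of the stand's y axis), still and released (all of step 2 and value of joint keeper above 1.52 rad); the robot touches nothing.
It fails at once if a bystander on the bench is moved by more than 5 cm (distance of any of tape, oil, mug, spanner, driver, offcut, tin from where it was at the start of the episode above 0.05 m).
Of tube0, tube1, tube2, tube3 only 3 to 4 are there at a start; the rules pass over those that are not, and their reading is None.
At some moment in a run one of tube0, tube1, tube2, tube3 may be knocked a few centimetres aside while the robot is not near it.
Once in a run the grip may slacken for a moment while it holds something.
It also fails if it takes over 210 s, if anything falls off the work surface, if the arm or the gripper's body presses on something with over 40 N, if the wrist force passes 120 N, or if a joint passes its speed limit or range.

## Working session

There is one attempt and no reset: what is moved stays moved. The work goes in short steps, Python scripts to look and compute and a tool call to move; the robot and the scene stay as the last step left them, time stands still between calls to the robot, and variables do not carry over. Pictures are saved under pics/ and viewed, and the job is handed in when it is done.

Besides the shell and the picture viewer there is one more tool, called after ">>>" as name(argument=value, ...) on one line, values as JSON. step_arm: Moves the arm, as the interface text tells. Its arguments: {"type":"object","properties":{"rows":{"type":"array"},"newtons":{"type":"number"}},"required":["rows"]}

```bash
mkdir -p pics
cat > h.py <<'E'
import numpy as np, cv2
from bench import get_obs, snapshot, get_calibration, job
def save(name,fn):
    im=snapshot(name); cv2.imwrite('pics/'+fn,im[:,:,::-1]); return im
def cal(name):
    c=get_calibration(name); f=192/np.tan(np.radians(c['vertical_fov'])/2)
    return f,c['cx'],c['cy'],np.array(c['R']),np.array(c['t'])
def ray(name,u,v,z):
    f,cx,cy,R,t=cal(name)
    d=R.T@np.array([(u-cx)/f,(v-cy)/f,1]); o=-R.T@t
    return o+d*(z-o[2])/d[2]
def proj(name,X):
    f,cx,cy,R,t=cal(name); p=R@np.array(X)+t
    return np.array([cx+f*p[0]/p[2],cy+f*p[1]/p[2]])
E
python3 - <<'E'
from h import *
for n in('side','top'):
    save(n,n+'0.png'); c=get_calibration(n); print(n,c, -np.array(c['R']).T@np.array(c['t']))
print(get_obs())
E
```

```text
side {'vertical_fov': 42.937742252560355, 'cx': 261.83091166519324, 'cy': 188.61213782636756, 'R': array([[ 0.71672126, -0.69712645, -0.01803731],
       [-0.53467278, -0.53272834, -0.65599202],
       [ 0.44770041,  0.47980748, -0.75455227]]), 't': array([-0.37601619,  0.35087914,  1.71819026])} [-0.31213015 -0.89960812  1.51985595]
top {'vertical_fov': 54.22310851335752, 'cx': 251.06826843116198, 'cy': 193.04883681282715, 'R': array([[-2.82300837e-02, -9.99597524e-01, -2.80208714e-03],
       [-9.96612778e-01,  2.83621751e-02, -7.71916917e-02],
       [ 7.72400972e-02,  6.13467933e-04, -9.97012332e-01]]), 't': array([-0.00626249,  0.52013554,  1.44201006])} [ 0.40681594 -0.02189677  1.47783441]
{'time': 0.1, 'qpos': array([-8.77929658e-01,  3.59337546e-01,  1.11226506e-02, -2.98706817e-04,
       -1.22410478e+00, -2.88099203e-01]), 'joint_velocities': array([-0.0003665 , -0.00107751,  0.00156259, -0.00020695,  0.00137532,
        0.00062479]), 'joint_torque': array([-4.36903920e-04, -5.84763873e+01,  2.94109905e+01,  6.95444986e+00,
       -3.11673932e-03, -5.53644043e-06]), 'position': array([ 0.2656106 , -0.62006032,  0.23043262]), 'ee_rot': array([1.67662503, 1.56924731, 2.08129078]), 'ft_force': array([ 0.71274695, -0.02300202,  0.2746915 ]), 'moment': array([-0.02357455,  0.0329406 ,  0.04260941]), 'gripper_width': 0.9985083230345996}
```

View pics/side0.png

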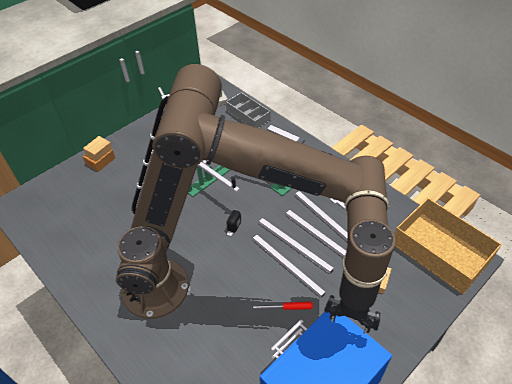

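View pics/top0.png

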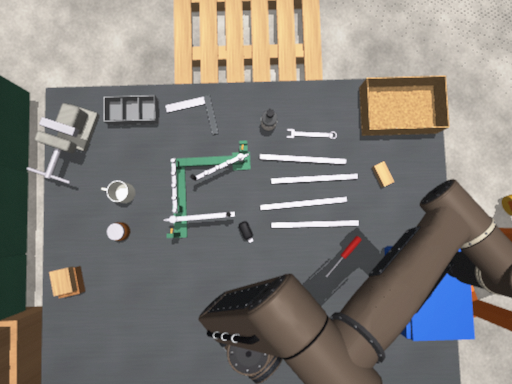

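Run:
```python
import cv2
a=cv2.imread('pics/top0.png')[130:250,150:370]; cv2.imwrite('pics/top0z.png',cv2.resize(a,None,fx=3.6,fy=3.6,interpolation=cv2.INTER_CUBIC))
a=cv2.imread('pics/side0.png')[110:310,180:400]; cv2.imwrite('pics/side0z.png',cv2.resize(a,None,fx=3,fy=3,interpolation=cv2.INTER_CUBIC))
```

```text
(no output)
```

View pics/top0z.png

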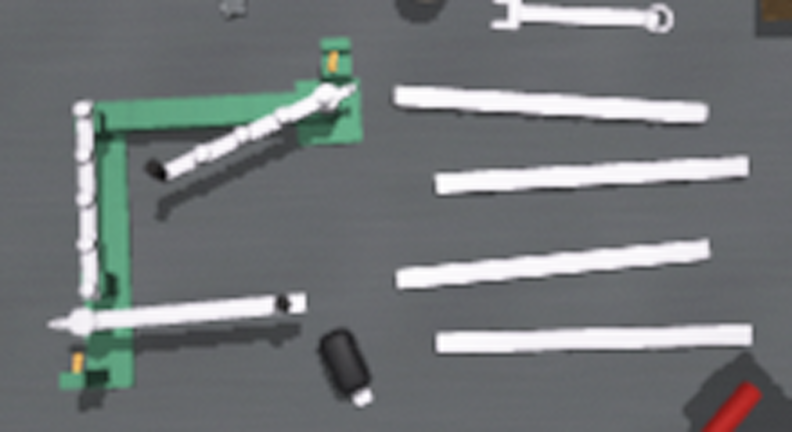

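View pics/side0z.png

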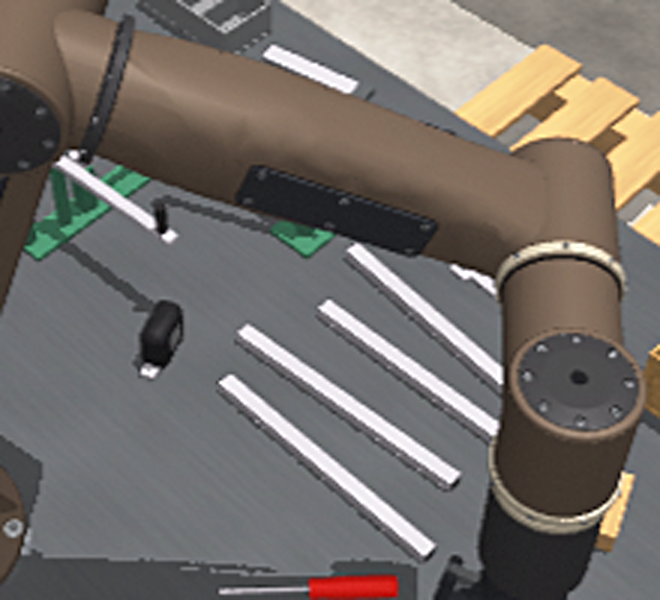

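```bash
cat >> h.py <<'E'
def zt(x,y,x0=150,y0=130,s=3.6): return ((x+.5)/s-.5+x0,(y+.5)/s-.5+y0)
E
python3 - <<'E'
from h import *
P={'rail_far':(84,108,.116),'rail_near':(89,290,.1),'shinge':(326,97,.116),'khinge':(80,321,.139),'sgrip':(157,171,.165),'kgrip':(282,302,.185),'kend':(305,302,.139)}
W={k:ray('top',*zt(x,y),z) for k,(x,y,z) in P.items()}
for k,w in W.items(): print(k,w.round(4))
print(np.linalg.norm(W['sgrip']-W['shinge']),np.linalg.norm((W['kgrip']-W['khinge'])[:2]))
# tubes via mask
im=snapshot('top'); hsv=cv2.cvtColor(im,cv2.COLOR_RGB2HSV)
m=((hsv[:,:,1]<40)&(hsv[:,:,2]>170)).astype(np.uint8)
n,l,st,c=cv2.connectedComponentsWithStats(m)
for i in range(1,n):
    if st[i,4]>250 and 80<c[i][1]<260 and 160<c[i][0]<370:
        ys,xs=np.where(l==i); r=cv2.minAreaRect(np.stack([xs,ys],1).astype(np.float32))
        b=cv2.boxPoints(r); w=np.array([ray('top',*p,.02) for p in b])
        e=sorted([(np.linalg.norm(w[j]-w[(j+1)%4]),j) for j in range(4)]); 
        j=e[0][1];a=(w[j]+w[(j+1)%4])/2;d=(w[(j+2)%4]+w[(j+3)%4])/2
        v=d-a; print(st[i,4],'c',((a+d)/2).round(4),'L',np.linalg.norm(v).round(3),e[0][0].round(3),'ang',np.degrees(np.arctan2(v[1],v[0])).round(2)%180,a.round(3),d.round(3))
E
```

```text
rail_far [0.6434 0.2619 0.116 ]
rail_near [0.4584 0.2625 0.1   ]
shinge [0.6476 0.015  0.116 ]
khinge [0.4265 0.2637 0.139 ]
sgrip [0.5705 0.181  0.165 ]
kgrip [0.4385 0.0604 0.185 ]
kend [0.439  0.0406 0.139 ]
0.18944944645452771 0.203655196564146
309 c [0.882  0.2329 0.02  ] L 0.157 0.032 ang 101.36 [0.867 0.31  0.02 ] [0.897 0.156 0.02 ]
483 c [ 0.6501 -0.2283  0.02  ] L 0.338 0.022 ang 85.02 [ 0.635 -0.397  0.02 ] [ 0.665 -0.06   0.02 ]
492 c [ 0.5715 -0.2686  0.02  ] L 0.338 0.022 ang 91.56 [ 0.567 -0.1    0.02 ] [ 0.576 -0.437  0.02 ]
495 c [ 0.4754 -0.2219  0.02  ] L 0.338 0.022 ang 93.9 [ 0.464 -0.053  0.02 ] [ 0.487 -0.39   0.02 ]
316 c [0.4319 0.2008 0.02  ] L 0.238 0.027 ang 91.81 [0.428 0.32  0.02 ] [0.436 0.082 0.02 ]
504 c [ 0.3941 -0.2633  0.02  ] L 0.337 0.022 ang 89.93 [ 0.394 -0.095  0.02 ] [ 0.394 -0.432  0.02 ]
```

```bash
cat >> h.py <<'E'
from scipy.spatial.transform import Rotation as Ro
def tool():
    o=get_obs(); return np.array(o['position']),Ro.from_euler('xyz',o['ee_rot']),o
def Rdown(jaw): # tool x down, tool y at world angle jaw (deg)
    a=np.radians(jaw); y=np.array([np.cos(a),np.sin(a),0]); x=np.array([0,0,-1.]); return Ro.from_matrix(np.stack([x,y,np.cross(x,y)],1))
def plan(targets):
    """targets list of (x,y,z,jawdeg) -> tool shift (mm) and rotvec deg each, starting at measured pose"""
    p,R,o=tool(); print('t',round(o['time'],2),'p',p.round(4),'jaw',np.degrees(np.arctan2(R.as_matrix()[1,1],R.as_matrix()[0,1])).round(1),'w',round(o['gripper_width'],3),'F',np.array(o['ft_force']).round(1),'q',np.array(o['qpos']).round(2))
    for x,y,z,j in targets:
        if j is None: R2=R
        else: R2=min((Rdown(j),Rdown(j+180)),key=lambda q:(R.inv()*q).magnitude())
        q=np.array([x,y,z]); s=R.inv().apply(q-p)*1000; w=np.degrees((R.inv()*R2).as_rotvec())
        print('  shift',s.round(1),'dist',np.linalg.norm(s).round(1),'rot',w.round(1)); p,R=q,R2
E
python3 - <<'E'
from h import *
# grip center best est
plan([(.45,-.1,.3,None),(.5705,.181,.25,57),(.5705,.181,.145,57)])
E
```

```text
t 0.15 p [ 0.2656 -0.6201  0.2306] jaw 113.2 w 1.0 F [-0.4  0.5 -0.2] q [-0.88  0.36  0.01 -0.   -1.22 -0.29]
  shift [-68.9 405.6 374.2] dist 556.2 rot [0. 0. 0.]
  shift [ 50.2 210.8 221.4] dist 309.8 rot [56.2 -0.  -0.1]
  shift [105.   0.  -0.] dist 105.0 rot [0. 0. 0.]
```

>>> step_arm(rows=[60,-14,44,41,0,0,0,60,-14,44,41,0,0,0,60,-14,44,41,0,0,0,60,-14,44,41,0,0,0,60,-13,44,41,0,0,0])

```text
time: 0.78
position: [0.3678, -0.3357, 0.3007]
ee_rot: [-0.461, 1.571, -0.056]
ft_force: [2.0, -0.1, 1.1]
gripper_width: 0.601
```

>>> step_arm(rows=[60,0,46,42,0,0,0,60,0,46,42,0,0,0,60,0,46,42,0,0,0,60,0,46,42,0,0,0,60,0,0,0,0,0,0])

```text
time: 1.4
position: [0.4505, -0.0986, 0.3002]
ee_rot: [1.041, 1.57, 1.452]
ft_force: [0.1, -0.9, -0.1]
gripper_width: 0.599
```

Run:
```python
from h import *
save('side','side1.png');save('top','top1.png')
plan([(.5705,.181,.25,57),(.5705,.181,.145,57)])
```

```text
t 1.5 p [ 0.4495 -0.1015  0.3001] jaw 113.3 w 0.598 F [ 0.  -1.  -0.2] q [ 0.21 -0.04 -0.32 -0.   -1.3  -1.37]
  shift [ 50.  211.4 223. ] dist 311.4 rot [56.3 -0.   0. ]
  shift [105.   0.  -0.] dist 105.0 rot [0. 0. 0.]
```

View pics/side1.png

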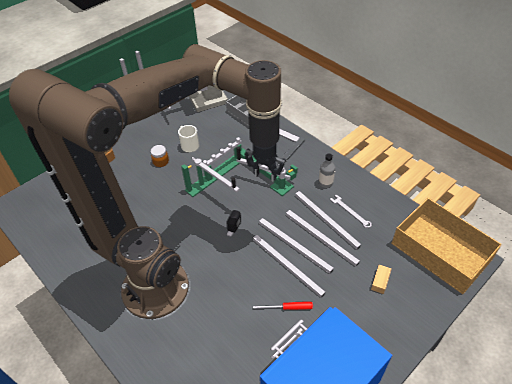

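>>> step_arm(rows=[60,0,0,0,10,0,0,60,0,0,0,10,0,0,60,0,0,0,10,0,0,60,0,0,0,10,0,0,60,0,0,0,10,0,0])

```text
time: 2.12
position: [0.4489, -0.1038, 0.3002]
ee_rot: [-2.446, 1.57, -2.922]
ft_force: [0.6, -0.4, -0.5]
gripper_width: 0.6
```

>>> step_arm(rows=[60,0,0,0,6,0,0,60,0,0,0,0,0,0])

```text
time: 2.38
position: [0.449, -0.1036, 0.3002]
ee_rot: [-2.222, 1.571, -2.796]
ft_force: [-1.2, 0.3, 0.1]
gripper_width: 0.599
```

Run:
```python
from h import *
plan([(.5705,.181,.25,57),(.5705,.181,.145,57)])
```

```text
t 2.38 p [ 0.449  -0.1036  0.3002] jaw 57.1 w 0.599 F [-1.2  0.3  0.1] q [ 0.2  -0.04 -0.32  0.   -1.3  -2.35]
  shift [ 50.2 304.9 -52.6] dist 313.5 rot [ 0.1 -0.   0. ]
  shift [105.   0.  -0.] dist 105.0 rot [0. 0. 0.]
```

>>> step_arm(rows=[60,0,51,-9,0,0,0,60,10,51,-9,0,0,0,60,10,51,-9,0,0,0,60,10,51,-9,0,0,0,60,10,51,-9,0,0,0])

```text
time: 3.0
position: [0.5506, 0.1371, 0.26]
ee_rot: [0.225, 1.571, -0.345]
ft_force: [0.1, 0.7, 0.4]
gripper_width: 0.598
```

>>> step_arm(rows=[60,10,50,-8,0,0,0,60,0,0,0,0,0,0,60,0,0,0,0,0,0])

```text
time: 3.38
position: [0.5702, 0.1821, 0.2498]
ee_rot: [-1.911, 1.57, -2.483]
ft_force: [0.3, -0.3, 0.2]
gripper_width: 0.602
```

Run:
```python
from h import *
im=save('side','side2.png')
cv2.imwrite('pics/side2z.png',cv2.resize(im[100:260,140:340,::-1],None,fx=3.6,fy=3.6,interpolation=cv2.INTER_CUBIC))
plan([(.5705,.181,.145,57)])
for n,X in dict(grip=(.5705,.181,.165),hinge=(.647,.0145,.116),kg=(.4385,.0604,.185)).items():
    u=proj('side',X);print(n,u.round(1),((u-[140,100])*3.6).round())
```

```text
t 3.42 p [0.5702 0.1817 0.2504] jaw 57.2 w 0.599 F [ 0.1 -0.  -0.1] q [ 0.63  0.22 -0.13  0.   -1.21 -2.78]
  shift [105.4  -0.4   0.6] dist 105.4 rot [0.2 0.  0. ]
grip [237.6 148.6] [351. 175.]
hinge [281.  168.6] [507. 247.]
kg [232.8 178.6] [334. 283.]
```

View pics/side2z.png

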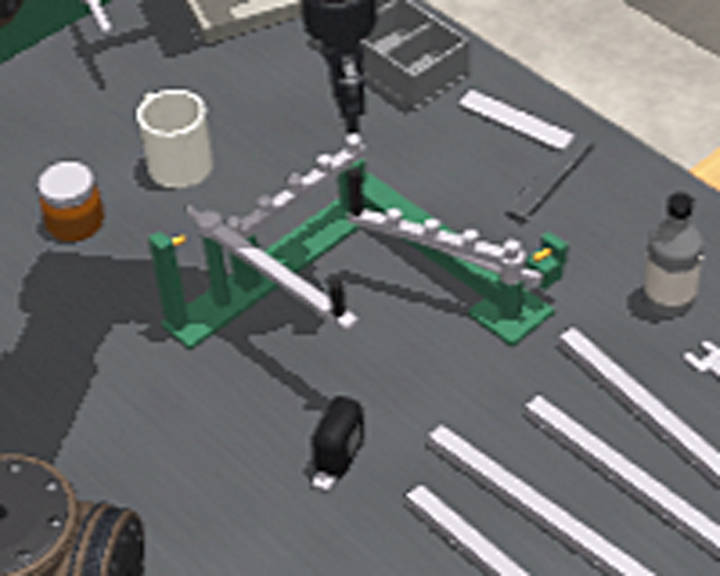

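>>> step_arm(rows=[60,35,0,0,0,0,0,60,35,0,0,0,0,0,60,34,0,0,0,0,0,60,0,0,0,0,0,0], newtons=40)

```text
time: 3.92
position: [0.5688, 0.1808, 0.1448]
ee_rot: [-2.034, 1.567, -2.608]
ft_force: [0.7, -1.0, 0.3]
gripper_width: 0.601
```

>>> step_arm(rows=[0,0,0,0,0,0,0,0,0,0,0,0,0,0,0,0,0,0,0,0,0,0,0,0,0,0,0,0,0,0,0,0,0,0,0])

```text
time: 4.55
position: [0.5714, 0.1834, 0.1485]
ee_rot: [0.96, 1.567, 0.388]
ft_force: [0.1, -1.0, 6.4]
gripper_width: 0.165
```

Run:
```python
from h import *
h=np.array([.6475,.0147]); r=.187
L=[]
for th in [.5,.62,.74,.86,.98,1.1,1.2,1.3,1.4,1.5,1.565]:
    L.append((h[0]-r*np.sin(th),h[1]+r*np.cos(th),.146,57.2))
plan(L)
p,R,o=tool();print(np.linalg.norm(p[:2]-h))
```

```text
t 4.55 p [0.5714 0.1834 0.1485] jaw 57.2 w 0.165 F [ 0.1 -1.   6.4] q [ 0.64  0.3  -0.27  0.   -0.99 -2.78]
  shift [  2.4 -11.2  -9. ] dist 14.5 rot [ 0.   0.1 -0.2]
  shift [  0.  -20.3  -9.5] dist 22.4 rot [0. 0. 0.]
  shift [  0.  -21.3  -7. ] dist 22.4 rot [0. 0. 0.]
  shift [  0.  -22.   -4.4] dist 22.4 rot [0. 0. 0.]
  shift [  0.  -22.4  -1.8] dist 22.4 rot [0. 0. 0.]
  shift [  0.  -22.4   0.9] dist 22.4 rot [0. 0. 0.]
  shift [  0.  -18.5   2.8] dist 18.7 rot [0. 0. 0.]
  shift [  0.  -18.1   4.7] dist 18.7 rot [0. 0. 0.]
  shift [  0.  -17.5   6.4] dist 18.7 rot [0. 0. 0.]
  shift [  0.  -16.8   8.2] dist 18.7 rot [0. 0. 0.]
  shift [  0.  -10.5   6.2] dist 12.2 rot [0. 0. 0.]
0.1850351531987426
```

>>> step_arm(rows=[0,0,-11,-9,0,0,0,0,0,-20,-9,0,0,0,0,0,-21,-7,0,0,0,0,0,-22,-4,0,0,0,0,0,0,0,0,0,0])

```text
time: 5.18
position: [0.5053, 0.1368, 0.1484]
ee_rot: [1.467, 1.567, 0.895]
ft_force: [-6.1, 5.4, 8.7]
gripper_width: 0.165
```

>>> step_arm(rows=[0,0,-22,-2,0,0,0,0,0,-22,1,0,0,0,0,0,-18,3,0,0,0,0,0,0,0,0,0,0])

```text
time: 5.68
position: [0.4731, 0.083, 0.1481]
ee_rot: [1.622, 1.569, 1.049]
ft_force: [-10.4, 4.5, 12.1]
gripper_width: 0.164
```

Run:
```python
from h import *
h=np.array([.6475,.0147]); r=.187
p,R,o=tool();d=p[:2]-h;print(np.linalg.norm(d),np.arctan2(-d[0],d[1]))
plan([(h[0]-r*np.sin(th),h[1]+r*np.cos(th),.146,57.2) for th in (1.3,1.4,1.5,1.571)])
```

```text
0.18730162592236835 1.1977351329854395
t 5.67 p [0.4731 0.083  0.1481] jaw 57.2 w 0.164 F [-10.4   4.5  12.1] q [ 0.58  0.11 -0.52 -0.   -0.93 -2.73]
  shift [  2.  -18.5   5. ] dist 19.2 rot [-0.  -0.  -0.1]
  shift [  0.  -17.5   6.4] dist 18.7 rot [0. 0. 0.]
  shift [  0.  -16.8   8.2] dist 18.7 rot [0. 0. 0.]
  shift [  0.  -11.4   6.8] dist 13.3 rot [0. 0. 0.]
```

>>> step_arm(rows=[0,0,-18,5,0,0,0,0,0,-18,6,0,0,0,0,0,-17,8,0,0,0,0,0,-12,7,0,0,0,0,0,0,0,0,0,0])

```text
time: 6.3
position: [0.4634, 0.0139, 0.148]
ee_rot: [0.706, 1.565, 0.134]
ft_force: [8.0, -1.4, 2.5]
gripper_width: 0.165
```

Run:
```python
from h import *
h=np.array([.6475,.0147]); r=.187
p,R,o=tool();d=p[:2]-h;print(np.linalg.norm(d),np.arctan2(-d[0],d[1]))
plan([(h[0]-r*np.sin(th),h[1]+r*np.cos(th),.146,57.2) for th in (1.571,)])
```

```text
0.18411005222527357 1.575375083824241
t 6.3 p [0.4634 0.0139 0.148 ] jaw 57.2 w 0.165 F [ 8.  -1.4  2.5] q [ 0.46  0.08 -0.56  0.   -0.92 -2.6 ]
  shift [ 2.  -0.9 -2.9] dist 3.6 rot [-0.   0.3 -0.2]
```

Home to within measuring error. Release and lift, then look.

>>> step_arm(rows=[45,0,0,0,0,0,0,45,0,0,0,0,0,0,45,0,0,0,0,0,0,45,-50,0,0,0,0,0,45,-60,0,0,0,0,0])

```text
time: 6.92
position: [0.4594, 0.0141, 0.2565]
ee_rot: [-2.174, 1.567, -2.746]
ft_force: [1.1, 0.6, -0.1]
gripper_width: 0.451
```

Run:
```python
from h import *
plan([(.35,-.12,.30,0)])
```

```text
t 6.92 p [0.4594 0.0141 0.2565] jaw 57.2 w 0.451 F [ 1.1  0.6 -0.1] q [ 0.46 -0.02 -0.4  -0.   -1.2  -2.6 ]
  shift [ -42.9 -172.1  -19.4] dist 178.5 rot [57.2 -0.   0.2]
```

>>> step_arm(rows=[45,-10,-35,-4,0,0,0,45,-10,-35,-4,0,0,0,45,-10,-35,-4,0,0,0,45,-10,-35,-4,0,0,0,45,-10,-35,-4,0,0,0])

```text
time: 7.55
position: [0.3477, -0.1224, 0.3065]
ee_rot: [-2.76, 1.57, 2.951]
ft_force: [0.5, -0.4, 0.2]
gripper_width: 0.453
```

>>> step_arm(rows=[45,0,0,0,-10.5,0,0,45,0,0,0,-10.5,0,0,45,0,0,0,-10.5,0,0,45,0,0,0,-10.5,0,0,45,0,0,0,-10.5,0,0])

```text
time: 8.18
position: [0.3485, -0.1217, 0.3061]
ee_rot: [2.697, 1.57, 3.047]
ft_force: [0.0, 0.5, -0.4]
gripper_width: 0.451
```

>>> step_arm(rows=[45,0,0,0,-10.5,0,0,45,0,0,0,-10.5,0,0,45,0,0,0,-10.5,0,0,45,0,0,0,-10.5,0,0,45,0,0,0,-10.5,0,0])

```text
time: 8.8
position: [0.3485, -0.1217, 0.3061]
ee_rot: [1.775, 1.57, 3.041]
ft_force: [-0.1, -0.1, 0.1]
gripper_width: 0.448
```

>>> step_arm(rows=[45,0,0,0,-10.5,0,0,45,0,0,0,-7.3,0,0,45,0,0,0,0,0,0])

```text
time: 9.18
position: [0.3486, -0.1217, 0.3061]
ee_rot: [1.504, 1.57, 3.074]
ft_force: [-0.1, -0.0, -0.2]
gripper_width: 0.449
```

```bash
cat >> h.py <<'E'
def tubes(im,z=.02,box=(160,370,80,270)):
    hsv=cv2.cvtColor(im,cv2.COLOR_RGB2HSV)
    m=((hsv[:,:,1]<40)&(hsv[:,:,2]>170)).astype(np.uint8)
    n,l,st,c=cv2.connectedComponentsWithStats(m)
    for i in range(1,n):
        if st[i,4]>60 and box[2]<c[i][1]<box[3] and box[0]<c[i][0]<box[1]:
            ys,xs=np.where(l==i); w=np.array([ray('top',x,y,z)[:2] for x,y in zip(xs,ys)])
            mu=w.mean(0); ev,V=np.linalg.eigh(np.cov((w-mu).T)); d=V[:,1]; s=(w-mu)@d
            print('px',c[i].round(1),'n',st[i,4],'c',mu.round(4),'mid',(mu+d*(s.max()+s.min())/2).round(4),'L',(s.max()-s.min()).round(3),'wid',np.sqrt(12*ev[0]).round(3),'ang',(np.degrees(np.arctan2(d[1],d[0]))%180).round(2))
E
python3 - <<'E'
from h import *
im=save('top','top3.png')
cv2.imwrite('pics/top3z.png',cv2.resize(im[130:250,150:370,::-1],None,fx=3.6,fy=3.6,interpolation=cv2.INTER_CUBIC))
tubes(im)
im=save('side','side3.png')
cv2.imwrite('pics/side3z.png',cv2.resize(im[100:300,140:360,::-1],None,fx=3,fy=3,interpolation=cv2.INTER_CUBIC))
plan([])
E
```

```text
px [184.8 104. ] n 303 c [0.882  0.2322] mid [0.882  0.2325] L 0.156 wid 0.031 ang 101.33
px [310.8 133.8] n 240 c [ 0.7473 -0.2633] mid [ 0.7472 -0.2657] L 0.194 wid 0.026 ang 85.83
px [241.1 176.7] n 233 c [0.5853 0.0163] mid [0.5862 0.0163] L 0.217 wid 0.018 ang 0.94
px [302.7 158.5] n 473 c [ 0.6501 -0.2274] mid [ 0.6501 -0.2283] L 0.338 wid 0.022 ang 84.95
px [173.6 185.3] n 216 c [0.5589 0.2809] mid [0.5606 0.2809] L 0.212 wid 0.017 ang 1.04
px [313.7 178.1] n 486 c [ 0.5716 -0.2674] mid [ 0.5716 -0.2687] L 0.338 wid 0.022 ang 91.54
px [302.9 202.9] n 488 c [ 0.4755 -0.2213] mid [ 0.4755 -0.2219] L 0.338 wid 0.022 ang 93.87
px [195.5 216.9] n 312 c [0.4331 0.1973] mid [0.433  0.2008] L 0.238 wid 0.021 ang 93.22Traceback (most recent call last):
  File "<stdin>", line 4, in <module>
  File "h.py", line 35, in tubes
    ys,xs=np.where(l==i); w=np.array([ray('top',x,y,z)[:2] for x,y in zip(xs,ys)])
                                      ~~~^^^^^^^^^^^^^
  File "h.py", line 9, in ray
    f,cx,cy,R,t=cal(name)
                ~~~^^^^^^
  File "h.py", line 6, in cal
    c=get_calibration(name); f=192/np.tan(np.radians(c['vertical_fov'])/2)
ValueError: time passes only in moves, steps and waits
```

View pics/top3z.png

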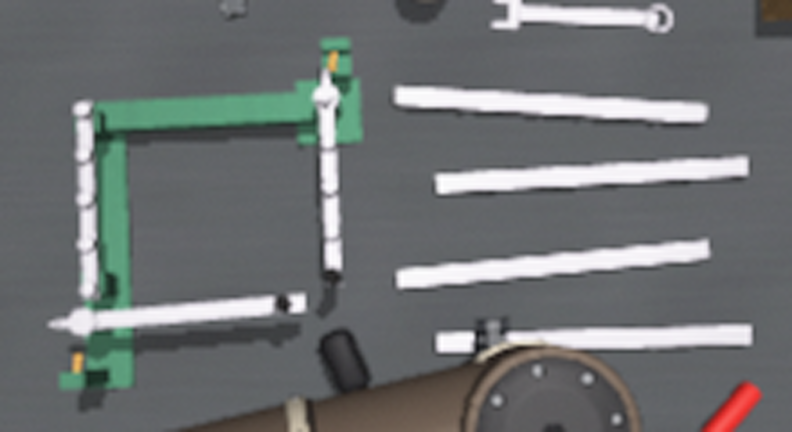

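```bash
python3 - <<'E'
s=open('h.py').read()
s=s.replace("def cal(name):\n","import functools\n@functools.lru_cache(None)\ndef cal(name):\n")
s+='''
O=np.array([.552,.1396]); YAW=np.radians(.6)
def S(x,y,z=0):
    c,s=np.cos(YAW),np.sin(YAW); return np.array([O[0]+c*x-s*y,O[1]+s*x+c*y,z])
'''
open('h.py','w').write(s)
E
python3 - <<'E'
from h import *
tubes(cv2.imread('pics/top3.png')[:,:,::-1].copy())
save('side','side3.png')
for n,(x0,x1,y0,y1),f in (('top',(150,260,130,250),6),('side',(170,320,110,210),5)):
    im=cv2.imread('pics/%s3.png'%n)[y0:y1,x0:x1]; im=cv2.resize(im,None,fx=f,fy=f,interpolation=cv2.INTER_CUBIC)
    for y in(.125,-.125):
        for x in (-.092,-.046,0,.046,.092):
            u=((proj(n,S(x,y,.116))-[x0,y0])+.5)*f-.5; cv2.circle(im,tuple(int(v) for v in u),3,(0,0,255),-1)
    cv2.imwrite('pics/ov_%s3.png'%n,im)
plan([])
E
```

```text
px [184.8 104. ] n 303 c [0.882  0.2322] mid [0.882  0.2325] L 0.156 wid 0.031 ang 101.33
px [310.8 133.8] n 240 c [ 0.7473 -0.2633] mid [ 0.7472 -0.2657] L 0.194 wid 0.026 ang 85.83
px [241.1 176.7] n 233 c [0.5853 0.0163] mid [0.5862 0.0163] L 0.217 wid 0.018 ang 0.94
px [302.7 158.5] n 473 c [ 0.6501 -0.2274] mid [ 0.6501 -0.2283] L 0.338 wid 0.022 ang 84.95
px [173.6 185.3] n 216 c [0.5589 0.2809] mid [0.5606 0.2809] L 0.212 wid 0.017 ang 1.04
px [313.7 178.1] n 486 c [ 0.5716 -0.2674] mid [ 0.5716 -0.2687] L 0.338 wid 0.022 ang 91.54
px [302.9 202.9] n 488 c [ 0.4755 -0.2213] mid [ 0.4755 -0.2219] L 0.338 wid 0.022 ang 93.87
px [195.5 216.9] n 312 c [0.4331 0.1973] mid [0.433  0.2008] L 0.238 wid 0.021 ang 93.22
px [324.7 223.4] n 366 c [ 0.394  -0.3028] mid [ 0.394  -0.2863] L 0.291 wid 0.022 ang 90.0
px [235.2 261.4] n 70 c [0.2579 0.0474] mid [0.2607 0.0479] L 0.066 wid 0.016 ang 9.91
t 9.28 p [ 0.3487 -0.1217  0.3062] jaw 179.8 w 0.45 F [ 0.  -0.6 -0.1] q [ 0.21 -0.23 -0.46 -0.   -1.34 -0.21]
```

View pics/ov_top3.png

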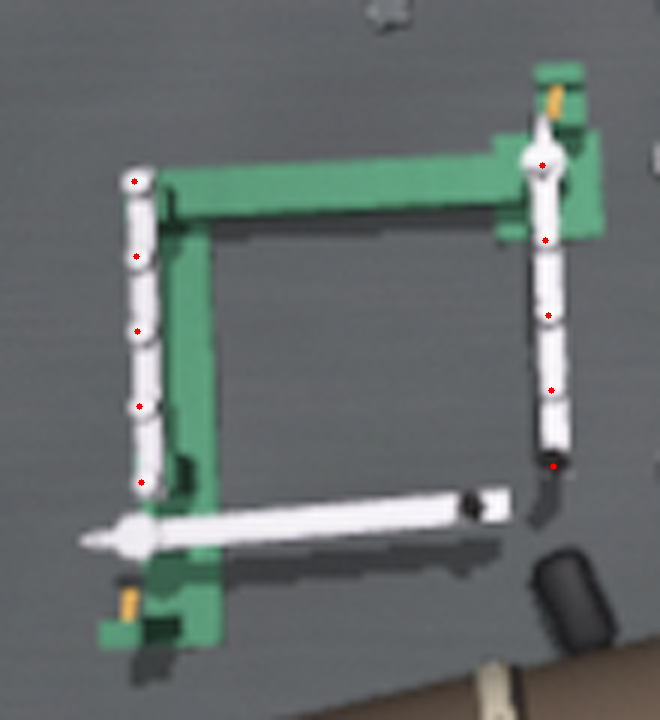

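View pics/ov_side3.png

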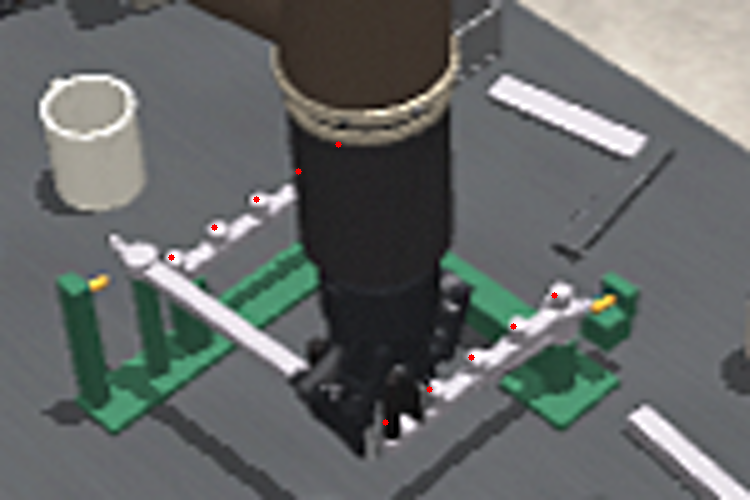

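```bash
sed -i 's/^O=.*/O=np.array([.5525,.1388]); YAW=np.radians(.9)/' h.py
python3 - <<'E'
from h import *
plan([(.394,-.2635,.15,0),(.394,-.2635,.004,0)])
E
```

```text
t 9.28 p [ 0.3487 -0.1217  0.3062] jaw 179.8 w 0.45 F [ 0.  -0.6 -0.1] q [ 0.21 -0.23 -0.46 -0.   -1.34 -0.21]
  shift [ 156.1  -45.8 -141.6] dist 215.7 rot [-0.2  0.  -0. ]
  shift [146.   0.   0.] dist 146.0 rot [0. 0. 0.]
```

>>> step_arm(rows=[45,39,-11.5,-35.4,0,0,0,45,39,-11.5,-35.4,0,0,0,45,39,-11.5,-35.4,0,0,0,45,39,-11.3,-35.4,0,0,0,45,0,0,0,0,0,0])

```text
time: 9.9
position: [0.3929, -0.2645, 0.1466]
ee_rot: [1.353, 1.563, 2.918]
ft_force: [0.0, 0.2, -0.2]
gripper_width: 0.447
```

>>> step_arm(rows=[45,50,0,0,0,0,0,45,50,0,0,0,0,0,45,30,0,0,0,0,0,45,12,0,0,0,0,0,45,0,0,0,0,0,0])

```text
time: 10.52
position: [0.395, -0.2632, 0.0087]
ee_rot: [2.091, 1.571, -2.622]
ft_force: [0.2, -0.0, 0.6]
gripper_width: 0.454
```

Run:
```python
from h import *
plan([(.394,-.2635,.004,0)])
im=save('side','side4.png')
cv2.imwrite('pics/side4z.png',cv2.resize(im[200:330,220:360,::-1],None,fx=4,fy=4,interpolation=cv2.INTER_CUBIC))
```

```text
t 10.53 p [ 0.395  -0.2632  0.0087] jaw 180.0 w 0.454 F [ 0.2 -0.   0.6] q [-0.17  0.31 -0.69  0.   -0.57  0.17]
  shift [ 4.7  1.  -0.3] dist 4.8 rot [-0. -0. -0.]
```

View pics/side4z.png

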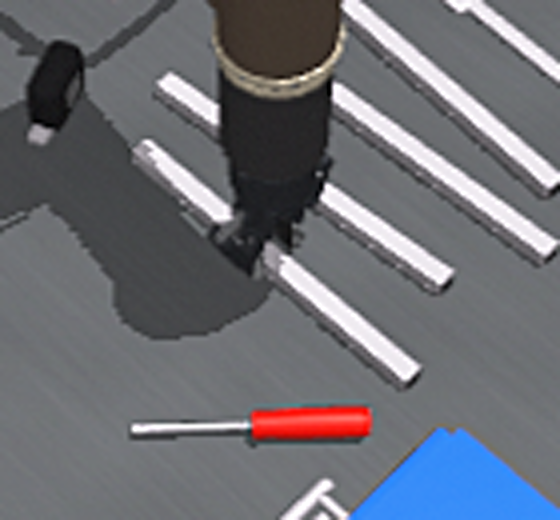

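>>> step_arm(rows=[45,4,0,0,0,0,0,0,0,0,0,0,0,0,0,0,0,0,0,0,0,0,0,0,0,0,0,0,0,0,0,0,0,0,0], newtons=90)

```text
time: 11.2
position: [0.3946, -0.2634, 0.0052]
ee_rot: [-1.841, 1.57, -0.27]
ft_force: [-3.8, 2.6, 8.3]
gripper_width: 0.204
```

>>> step_arm(rows=[0,0,0,0,0,0,0,0,-20,0,0,0,0,0,0,-40,0,0,0,0,0,0,-60,0,0,0,0,0,0,-60,0,0,0,0,0])

```text
time: 11.82
position: [0.3936, -0.263, 0.1858]
ee_rot: [0.96, 1.57, 2.53]
ft_force: [3.0, -1.0, -4.9]
gripper_width: 0.208
```

Run:
```python
from h import *
t=S(-.069,0)
plan([(.46,-.1,.22,.9),(t[0],t[1],.22,.9)])
save('side','side5.png')
```

```text
t 11.82 p [ 0.3936 -0.263   0.1858] jaw 180.0 w 0.208 F [ 3.  -1.  -4.9] q [-0.17  0.06 -0.48 -0.   -1.03  0.17]
  shift [-34.1 -66.3 163.1] dist 179.3 rot [-0.9  0.  -0.1]
  shift [  0.  -27.2 237.3] dist 238.9 rot [0. 0. 0.]
```

View pics/side5.png

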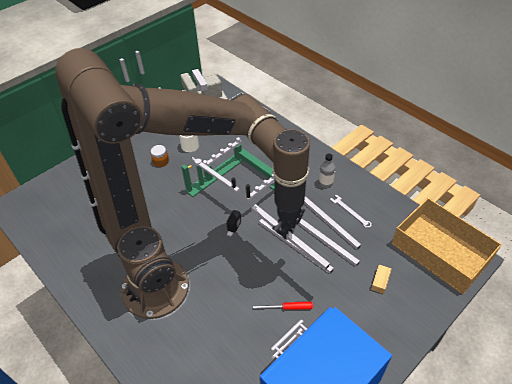

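>>> step_arm(rows=[0,-20,-19,41,-1,0,0,0,-20,-19,41,0,0,0,0,0,-19,41,0,0,0,0,0,-10,40,0,0,0,0,0,0,0,0,0,0])

```text
time: 12.5
position: [0.4595, -0.0974, 0.2238]
ee_rot: [0.565, 1.57, 2.156]
ft_force: [-0.4, 0.2, -4.6]
gripper_width: 0.209
```

>>> step_arm(rows=[0,0,-5,50,0,0,0,0,0,-5,50,0,0,0,0,0,-5,50,0,0,0,0,0,-5,45,0,0,0,0,0,-5,30,0,0,0])

```text
time: 13.12
position: [0.4801, 0.1269, 0.2238]
ee_rot: [1.545, 1.57, 3.134]
ft_force: [0.7, 0.1, -4.6]
gripper_width: 0.207
```

>>> step_arm(rows=[0,0,0,0,0,0,0,0,0,0,0,0,0,0])

```text
time: 13.38
position: [0.4801, 0.125, 0.2238]
ee_rot: [1.993, 1.569, -2.702]
ft_force: [0.4, -0.4, -4.5]
gripper_width: 0.204
```

Run:
```python
from h import *
t=S(-.069,0)
plan([(t[0],t[1],.225,.9),(t[0],t[1],.105,.9)])
im=save('top','top6.png');print('z .21');tubes(im,.23,(140,300,150,270))
im=save('side','side6.png')
cv2.imwrite('pics/side6z.png',cv2.resize(im[100:260,140:340,::-1],None,fx=3.6,fy=3.6,interpolation=cv2.INTER_CUBIC))
cv2.imwrite('pics/top6z.png',cv2.resize(im[130:250,130:350,::-1],None,fx=3.6,fy=3.6,interpolation=cv2.INTER_CUBIC))
```

```text
t 13.38 p [0.4801 0.125  0.2238] jaw -179.0 w 0.204 F [ 0.4 -0.4 -4.5] q [ 0.65  0.07 -0.38 -0.   -1.12 -0.63]
  shift [-1.3 -3.6 12.6] dist 13.2 rot [ 0.1 -0.  -0.1]
  shift [120.   0.   0.] dist 120.0 rot [0. 0. 0.]
z .21
px [238.5 188.7] n 500 c [0.5196 0.0203] mid [0.5559 0.0137] L 0.192 wid 0.112 ang 169.78
px [218.8 214.8] n 66 c [0.434  0.0881] mid [0.4337 0.0922] L 0.051 wid 0.016 ang 93.44
```

View pics/side6z.png

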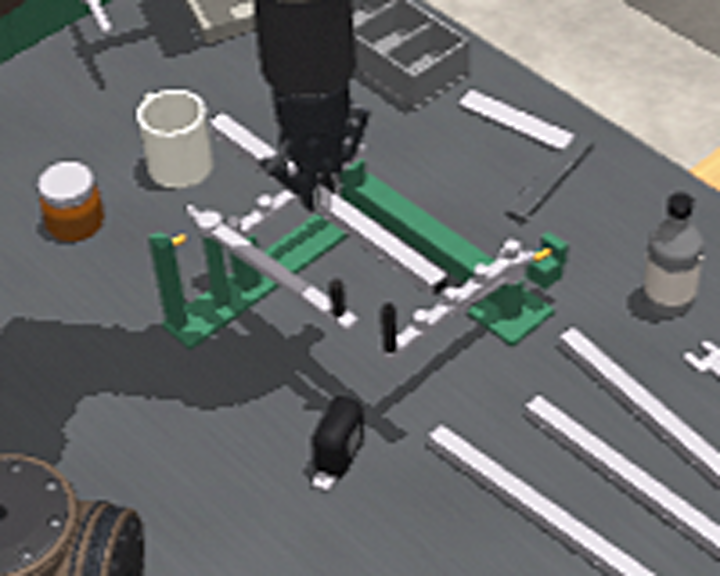

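View pics/top6.png

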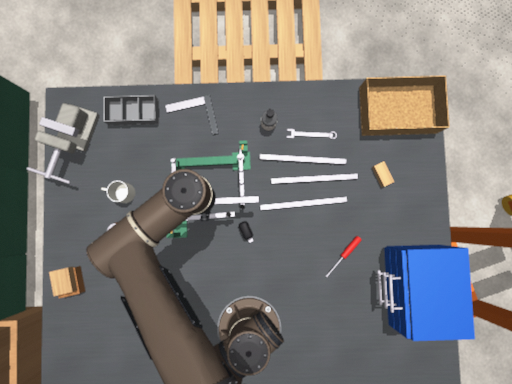

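>>> step_arm(rows=[0,0,-3.5,12.5,0,0,0,0,40,0,0,0,0,0,0,40,0,0,0,0,0,0,25,0,0,0,0,0,0,0,0,0,0,0,0])

```text
time: 14.1
position: [0.4831, 0.1376, 0.1177]
ee_rot: [2.177, 1.567, -2.519]
ft_force: [0.2, -0.1, -4.3]
gripper_width: 0.208
```

Run:
```python
from h import *
t=S(-.069,0)
plan([(t[0],t[1],.106,.9)])
im=save('side','side7.png')
cv2.imwrite('pics/side7z.png',cv2.resize(im[120:220,180:320,::-1],None,fx=5,fy=5,interpolation=cv2.INTER_CUBIC))
```

```text
t 14.1 p [0.4831 0.1376 0.1177] jaw -179.0 w 0.208 F [ 0.2 -0.1 -4.3] q [ 0.67  0.19 -0.51 -0.   -0.87 -0.65]
  shift [11.7 -0.5  0.1] dist 11.8 rot [ 0.1 -0.1 -0.2]
```

View pics/side7z.png

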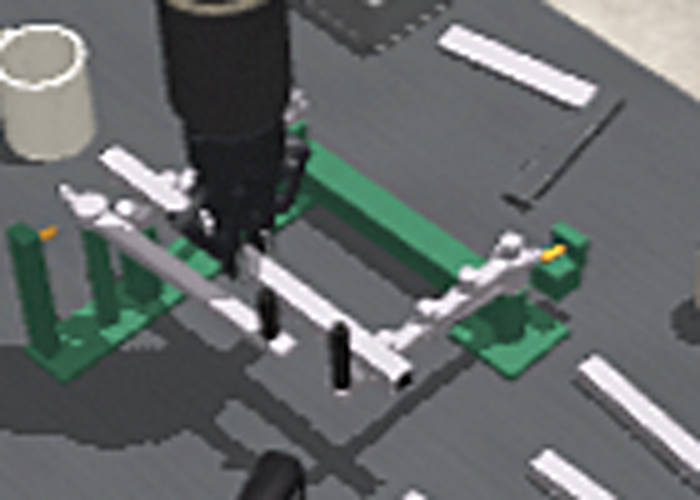

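Aligned between the pins. Lower, then release with a small opening.

>>> step_arm(rows=[0,10,0,0,0,0,0,0,1,0,0,0,0,0,0,0,0,0,0,0,0])

```text
time: 14.52
position: [0.4841, 0.1385, 0.1087]
ee_rot: [-1.019, 1.57, 0.569]
ft_force: [0.7, 0.9, -4.1]
gripper_width: 0.208
```

>>> step_arm(rows=[36,0,0,0,0,0,0,36,0,0,0,0,0,0,36,0,0,0,0,0,0])

```text
time: 14.9
position: [0.4843, 0.1386, 0.1088]
ee_rot: [-1.119, 1.57, 0.469]
ft_force: [0.5, -0.2, 0.2]
gripper_width: 0.366
```

>>> step_arm(rows=[36,-30,0,0,0,0,0,36,-50,0,0,0,0,0,40,-60,0,0,0,0,0,45,0,0,0,0,0,0])

```text
time: 15.4
position: [0.4864, 0.1396, 0.2537]
ee_rot: [-1.083, 1.561, 0.506]
ft_force: [-0.2, 0.5, -1.1]
gripper_width: 0.451
```

Run:
```python
from h import *
plan([(.4755,-.2219,.245,3.9),(.4755,-.2219,.12,3.9)])
im=save('top','top8.png');tubes(im)
im=save('side','side8.png')
cv2.imwrite('pics/side8z.png',cv2.resize(im[120:220,180:320,::-1],None,fx=5,fy=5,interpolation=cv2.INTER_CUBIC))
```

```text
t 15.4 p [0.4864 0.1396 0.2537] jaw -179.0 w 0.451 F [-0.2  0.5 -1.1] q [ 0.67  0.06 -0.33  0.   -1.18 -0.65]
  shift [   6.9   17.4 -361.3] dist 361.8 rot [-2.9  0.2  0.5]
  shift [125.   0.  -0.] dist 125.0 rot [0. 0. 0.]
px [184.7 104. ] n 309 c [0.882  0.2327] mid [0.882  0.2329] L 0.157 wid 0.032 ang 101.23
px [311.  133.8] n 250 c [ 0.7476 -0.2639] mid [ 0.7474 -0.2657] L 0.194 wid 0.026 ang 85.85
px [235.3 189. ] n 489 c [0.5374 0.04  ] mid [0.5656 0.0282] L 0.247 wid 0.136 ang 157.34
px [302.8 158.4] n 482 c [ 0.6502 -0.2277] mid [ 0.6501 -0.2283] L 0.338 wid 0.022 ang 84.99
px [313.8 178.1] n 492 c [ 0.5715 -0.2676] mid [ 0.5715 -0.2687] L 0.338 wid 0.022 ang 91.57
px [302.8 203. ] n 495 c [ 0.4754 -0.2211] mid [ 0.4754 -0.222 ] L 0.338 wid 0.022 ang 93.92
px [215.9 215.1] n 98 c [0.4377 0.1178] mid [0.4374 0.1231] L 0.083 wid 0.019 ang 93.25
```

View pics/side8z.png

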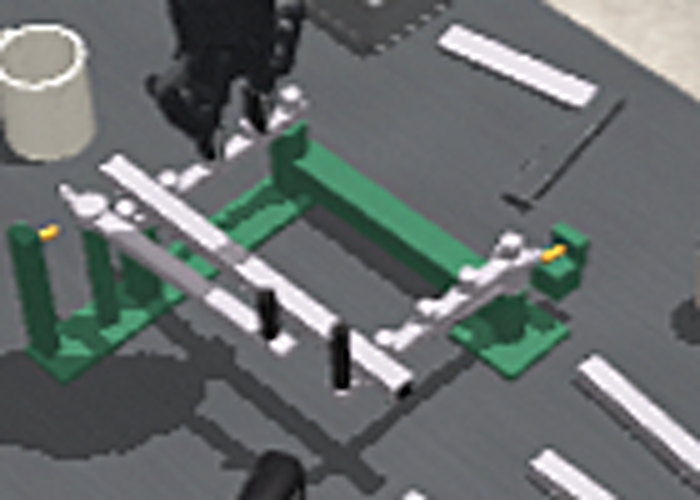

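>>> step_arm(rows=[45,0,3,-60,0,0,0,45,0,3,-60,0,0,0,45,0,3,-60,0,0,0,45,0,3,-60,0,0,0,45,0,3,-60,0,0,0])

```text
time: 16.12
position: [0.4731, -0.1636, 0.247]
ee_rot: [1.52, 1.569, 3.108]
ft_force: [0.7, 0.4, -0.7]
gripper_width: 0.449
```

>>> step_arm(rows=[45,30,2.4,-61.3,0,0,0,45,40,0,0,-2.9,0.2,0.5,45,20,0,0,0,0,0,45,0,0,0,0,0,0])

```text
time: 16.62
position: [0.4707, -0.218, 0.1581]
ee_rot: [1.718, 1.556, -2.928]
ft_force: [0.6, 0.6, 0.1]
gripper_width: 0.451
```

Run:
```python
from h import *
plan([(.4755,-.222,.005,3.9)])
```

```text
t 16.62 p [ 0.4707 -0.218   0.1581] jaw -176.2 w 0.451 F [0.6 0.6 0.1] q [-0.05  0.17 -0.43  0.   -0.99  0.12]
  shift [153.   -6.8  -3.9] dist 153.2 rot [-0.1 -0.1 -0.8]
```

>>> step_arm(rows=[45,40,-4,-4,0,0,-0.8,45,40,0,0,0,0,0,45,30,0,0,0,0,0,45,0,0,0,0,0,0])

```text
time: 17.12
position: [0.4758, -0.2218, 0.0495]
ee_rot: [-2.756, 1.568, -1.117]
ft_force: [1.0, -1.0, 0.9]
gripper_width: 0.45
```

Run:
```python
from h import *
plan([(.4755,-.222,.005,3.9)])
```

```text
t 17.12 p [ 0.4758 -0.2218  0.0495] jaw -176.1 w 0.45 F [ 1.  -1.   0.9] q [-0.06  0.31 -0.55  0.   -0.72  0.13]
  shift [44.5  0.4 -0.1] dist 44.5 rot [ 0.  -0.2  0.1]
```

>>> step_arm(rows=[45,32,0,0,0,0,0,45,12,0,0,0,0,0,45,0,0,0,0,0,0,0,0,0,0,0,0,0,0,0,0,0,0,0,0])

```text
time: 17.75
position: [0.4776, -0.2223, 0.0084]
ee_rot: [-2.1, 1.564, -0.461]
ft_force: [-2.8, -0.1, 6.0]
gripper_width: 0.203
```

>>> step_arm(rows=[0,0,0,0,0,0,0,0,0,0,0,0,0,0,0,0,0,0,0,0,0,0,-20,0,0,0,0,0,0,-40,0,0,0,0,0])

```text
time: 18.38
position: [0.4756, -0.2218, 0.0668]
ee_rot: [-2.45, 1.568, -0.811]
ft_force: [-0.4, 0.6, -1.8]
gripper_width: 0.204
```

>>> step_arm(rows=[0,-60,0,0,0,0,0,0,-60,0,0,0,0,0,0,-40,0,0,0,0,0,0,0,0,0,0,0,0])

```text
time: 18.88
position: [0.4777, -0.2219, 0.2314]
ee_rot: [-1.924, 1.557, -0.285]
ft_force: [-0.1, -0.4, -3.4]
gripper_width: 0.204
```

Run:
```python
from h import *
t=S(-.023,0)
plan([(t[0],t[1],.225,.9)])
im=save('side','side9.png')
```

```text
t 18.88 p [ 0.4777 -0.2219  0.2314] jaw -176.1 w 0.204 F [-0.1 -0.4 -3.4] q [-0.06  0.11 -0.32  0.   -1.13  0.13]
  shift [  5.6 -76.2 356. ] dist 364.1 rot [ 3.  -0.3  0.8]
```

View pics/side9.png

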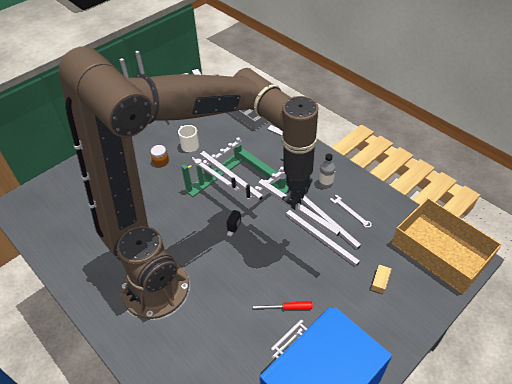

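>>> step_arm(rows=[0,0,-10,57,0,0,0,0,0,-11,57,0,0,0,0,0,-11,57,0,0,0,0,0,-11,57,0,0,0,0,0,-11,57,0,0,0])

```text
time: 19.55
position: [0.5095, 0.068, 0.2248]
ee_rot: [-2.492, 1.566, -0.853]
ft_force: [1.1, -0.9, -3.5]
gripper_width: 0.203
```

>>> step_arm(rows=[0,0,-11,47,0,0,0,0,0,-11,24,3,0,0.6,0,0,0,0,0,0,0,0,0,0,0,0,0,0])

```text
time: 20.05
position: [0.5268, 0.1382, 0.2247]
ee_rot: [2.099, 1.562, -2.597]
ft_force: [0.7, -0.6, -3.3]
gripper_width: 0.204
```

Run:
```python
from h import *
t=S(-.023,0)
plan([(t[0],t[1],.225,.9),(t[0],t[1],.12,.9)])
```

```text
t 20.05 p [0.5268 0.1382 0.2247] jaw -179.1 w 0.204 F [ 0.7 -0.6 -3.3] q [ 0.62  0.15 -0.28 -0.   -1.15 -0.6 ]
  shift [-0.3 -2.7  0.2] dist 2.7 rot [ 0.  -0.3 -0.4]
  shift [105.   0.   0.] dist 105.0 rot [0. 0. 0.]
```

>>> step_arm(rows=[0,30,-2.7,0,0,-0.3,-0.4,0,40,0,0,0,0,0,0,32,0,0,0,0,0,0,0,0,0,0,0,0,0,0,0,0,0,0,0])

```text
time: 20.68
position: [0.5311, 0.1385, 0.1253]
ee_rot: [-0.96, 1.567, 0.627]
ft_force: [0.2, -0.2, -2.1]
gripper_width: 0.203
```

Run:
```python
from h import *
t=S(-.023,0)
plan([(t[0],t[1],.107,.9)])
im=save('side','side10.png')
cv2.imwrite('pics/side10z.png',cv2.resize(im[120:220,180:320,::-1],None,fx=5,fy=5,interpolation=cv2.INTER_CUBIC))
```

```text
t 20.68 p [0.5311 0.1385 0.1253] jaw -179.1 w 0.203 F [ 0.2 -0.2 -2.1] q [ 0.61  0.25 -0.41 -0.   -0.91 -0.6 ]
  shift [18.3  1.7 -0.1] dist 18.4 rot [-0.   0.1  0.2]
```

View pics/side10z.png

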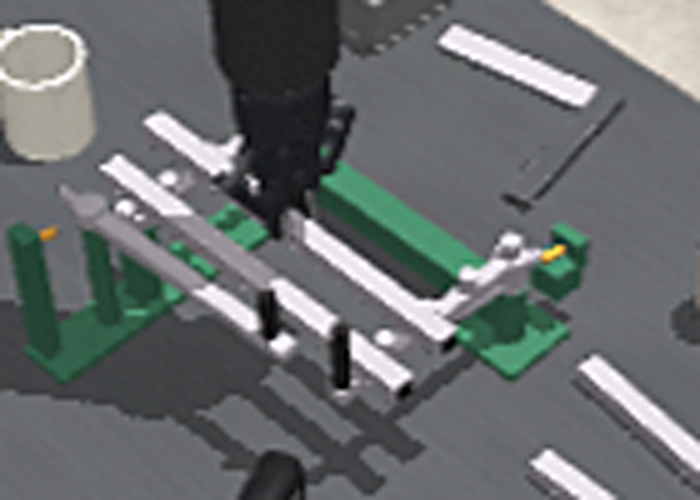

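>>> step_arm(rows=[0,12,1.7,0,0,0,0,0,5,0,0,0,0,0,0,0,0,0,0,0,0])

```text
time: 21.1
position: [0.5285, 0.1388, 0.1084]
ee_rot: [-0.876, 1.568, 0.711]
ft_force: [-6.6, 0.5, 10.8]
gripper_width: 0.205
```

Run:
```python
from h import *
t=S(-.023,0)
plan([(t[0],t[1],.107,.9)])
im=save('side','side11.png')
cv2.imwrite('pics/side11z.png',cv2.resize(im[120:220,180:320,::-1],None,fx=5,fy=5,interpolation=cv2.INTER_CUBIC))
```

```text
t 21.1 p [0.5285 0.1388 0.1084] jaw -179.1 w 0.205 F [-6.6  0.5 10.8] q [ 0.62  0.26 -0.44 -0.   -0.87 -0.6 ]
  shift [ 1.4 -1.  -0.4] dist 1.7 rot [0.  0.1 0.1]
```

View pics/side11z.png

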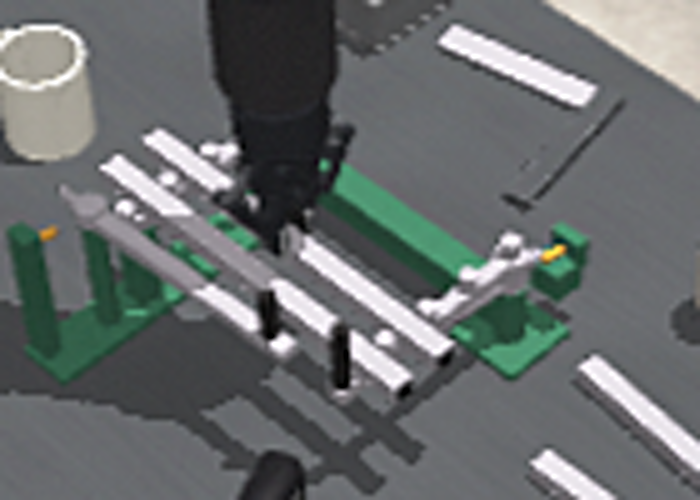

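>>> step_arm(rows=[36,0,0,0,0,0,0,36,0,0,0,0,0,0,36,0,0,0,0,0,0])

```text
time: 21.52
position: [0.5289, 0.1389, 0.107]
ee_rot: [-0.783, 1.568, 0.803]
ft_force: [0.6, -0.1, 0.6]
gripper_width: 0.357
```

>>> step_arm(rows=[36,-30,0,0,0,0,0,36,-50,0,0,0,0,0,40,-60,0,0,0,0,0,45,0,0,0,0,0,0])

```text
time: 22.02
position: [0.531, 0.1396, 0.2524]
ee_rot: [-1.051, 1.559, 0.536]
ft_force: [1.1, 1.2, -0.7]
gripper_width: 0.452
```

Run:
```python
from h import *
plan([(.5715,-.2687,.245,1.55),(.5715,-.2687,.12,1.55)])
im=save('top','top12.png');tubes(im,box=(255,370,140,270))
im=save('side','side12.png')
cv2.imwrite('pics/side12z.png',cv2.resize(im[120:220,180:320,::-1],None,fx=5,fy=5,interpolation=cv2.INTER_CUBIC))
```

```text
t 22.02 p [0.531  0.1396 0.2524] jaw -179.1 w 0.452 F [ 1.1  1.2 -0.7] q [ 0.61  0.13 -0.24  0.   -1.18 -0.6 ]
  shift [   5.3  -33.8 -408.9] dist 410.4 rot [-0.6  0.3  0.6]
  shift [125.   0.  -0.] dist 125.0 rot [0. 0. 0.]
px [302.7 158.4] n 484 c [ 0.6502 -0.2274] mid [ 0.6501 -0.2283] L 0.338 wid 0.022 ang 85.01
px [313.8 178.1] n 492 c [ 0.5715 -0.2676] mid [ 0.5715 -0.2687] L 0.338 wid 0.022 ang 91.57
```

View pics/side12z.png

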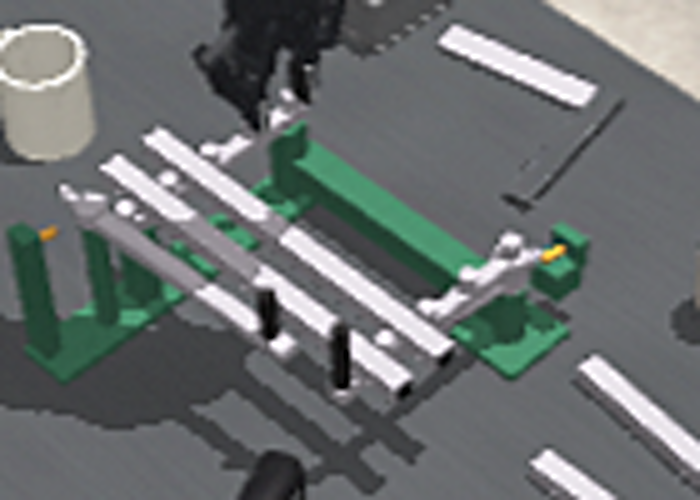

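Both down. Next tube (0.5715, −0.2687).

>>> step_arm(rows=[45,0,-5,-60,-0.6,0,0.6,45,0,-5,-60,0,0,0,45,0,-5,-60,0,0,0,45,0,-5,-60,0,0,0,45,0,-5,-60,0,0,0])

```text
time: 22.75
position: [0.56, -0.1626, 0.2447]
ee_rot: [1.379, 1.56, 2.976]
ft_force: [1.0, 0.7, 0.1]
gripper_width: 0.448
```

>>> step_arm(rows=[45,0,-5,-60,0,0,0,45,30,-4,-49,0,0,0,45,40,0,0,0,0,0,45,40,0,0,0,0,0,45,0,0,0,0,0,0])

```text
time: 23.38
position: [0.5684, -0.2689, 0.1313]
ee_rot: [1.333, 1.553, 2.929]
ft_force: [-0.1, -0.6, 0.6]
gripper_width: 0.448
```

Run:
```python
from h import *
plan([(.5715,-.2687,.045,1.55)])
```

```text
t 23.38 p [ 0.5684 -0.2689  0.1313] jaw -178.6 w 0.448 F [-0.1 -0.6  0.6] q [-0.13  0.37 -0.21 -0.   -1.01  0.16]
  shift [86.2 -4.6 -0.3] dist 86.4 rot [-0.1  0.2 -1. ]
```

>>> step_arm(rows=[45,40,-3,0,0,0.2,-1,45,46,0,0,0,0,0,45,0,0,0,0,0,0])

```text
time: 23.75
position: [0.5728, -0.2687, 0.048]
ee_rot: [-1.697, 1.567, -0.1]
ft_force: [0.1, 0.2, 1.3]
gripper_width: 0.45
```

Run:
```python
from h import *
plan([(.5715,-.2687,.005,1.55)])
```

```text
t 23.75 p [ 0.5728 -0.2687  0.048 ] jaw -178.5 w 0.45 F [0.1 0.2 1.3] q [-0.13  0.45 -0.3  -0.   -0.81  0.16]
  shift [43.   1.5  0. ] dist 43.0 rot [-0.  -0.   0.2]
```

>>> step_arm(rows=[45,32,1,0,0,0,0,45,12,0,0,0,0,0,45,0,0,0,0,0,0,0,0,0,0,0,0,0,0,0,0,0,0,0,0])

```text
time: 24.38
position: [0.5746, -0.2695, 0.008]
ee_rot: [-1.773, 1.56, -0.176]
ft_force: [-2.8, 0.5, 6.0]
gripper_width: 0.204
```

>>> step_arm(rows=[0,0,0,0,0,0,0,0,0,0,0,0,0,0,0,0,0,0,0,0,0,0,-20,0,0,0,0,0,0,-40,0,0,0,0,0])

```text
time: 25.0
position: [0.572, -0.2688, 0.0655]
ee_rot: [-1.651, 1.565, -0.055]
ft_force: [0.1, 0.6, -4.0]
gripper_width: 0.203
```

>>> step_arm(rows=[0,-60,0,0,0,0,0,0,-60,0,0,0,0,0,0,-40,0,0,0,0,0,0,0,0,0,0,0,0])

```text
time: 25.5
position: [0.5737, -0.2694, 0.231]
ee_rot: [-1.769, 1.554, -0.172]
ft_force: [0.9, 0.0, -4.8]
gripper_width: 0.203
```

Run:
```python
from h import *
t=S(.023,0)
plan([(t[0],t[1],.225,.9)])
im=save('side','side13.png')
```

```text
t 25.5 p [ 0.5737 -0.2694  0.231 ] jaw -178.5 w 0.203 F [ 0.9  0.  -4.8] q [-0.13  0.28 -0.1   0.   -1.17  0.16]
  shift [  4.9 -12.5 408.4] dist 408.6 rot [ 0.6 -0.2  1. ]
```

View pics/side13.png

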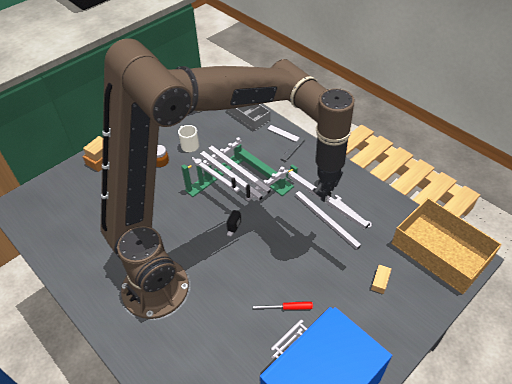

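>>> step_arm(rows=[0,0,-2,58,0,0,0,0,0,-2,58,0,0,0,0,0,-2,58,0,0,0,0,0,-2,58,0,0,0,0,0,-2,58,0,0,0])

```text
time: 26.18
position: [0.5731, 0.0228, 0.2238]
ee_rot: [-1.891, 1.565, -0.294]
ft_force: [1.1, -0.4, -2.9]
gripper_width: 0.206
```

>>> step_arm(rows=[0,0,-2,58,0,0,0,0,0,0,40,0,0,0,0,0,0,20,0.6,0,0.8,0,0,0,0,0,0,0,0,0,0,0,0,0,0])

```text
time: 26.8
position: [0.5731, 0.1383, 0.2246]
ee_rot: [1.897, 1.564, -2.8]
ft_force: [-0.7, -0.6, -3.8]
gripper_width: 0.205
```

Run:
```python
from h import *
t=S(.023,0)
plan([(t[0],t[1],.225,.9),(t[0],t[1],.125,.9)])
im=save('side','side14.png')
cv2.imwrite('pics/side14z.png',cv2.resize(im[100:220,180:320,::-1],None,fx=5,fy=5,interpolation=cv2.INTER_CUBIC))
```

```text
t 26.8 p [0.5731 0.1383 0.2246] jaw -179.1 w 0.205 F [-0.7 -0.6 -3.8] q [ 0.57  0.23 -0.19 -0.   -1.16 -0.55]
  shift [-0.4 -2.5  0.8] dist 2.6 rot [-0.  -0.1 -0.4]
  shift [100.   0.   0.] dist 100.0 rot [0. 0. 0.]
```

View pics/side14z.png

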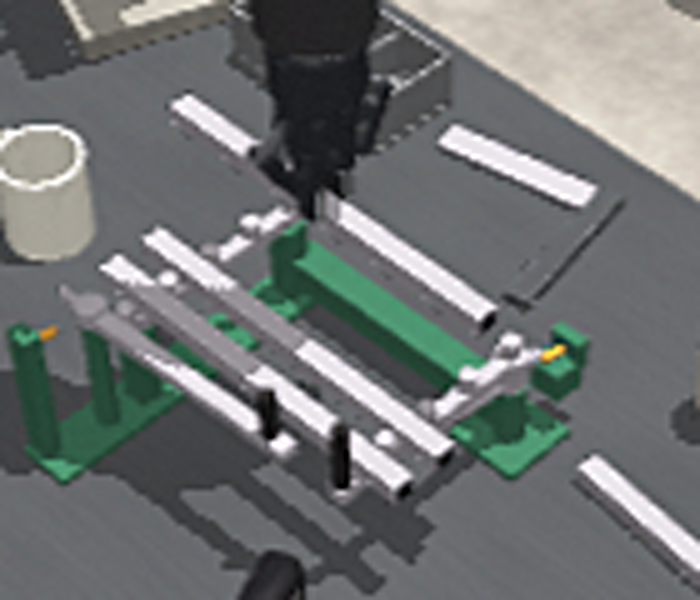

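>>> step_arm(rows=[0,30,-1,1,0,0,-0.4,0,40,0,0,0,0,0,0,30,0,0,0,0,0,0,0,0,0,0,0,0,0,0,0,0,0,0,0])

```text
time: 27.48
position: [0.5753, 0.1397, 0.1268]
ee_rot: [-1.921, 1.567, -0.335]
ft_force: [0.5, -0.2, -4.1]
gripper_width: 0.205
```

Run:
```python
from h import *
t=S(.023,0)
plan([(t[0],t[1],.108,.9)])
im=save('side','side15.png')
cv2.imwrite('pics/side15z.png',cv2.resize(im[120:220,180:320,::-1],None,fx=5,fy=5,interpolation=cv2.INTER_CUBIC))
```

```text
t 27.48 p [0.5753 0.1397 0.1268] jaw -179.1 w 0.205 F [ 0.5 -0.2 -4.1] q [ 0.57  0.31 -0.32  0.   -0.94 -0.56]
  shift [18.8 -0.1 -0.5] dist 18.8 rot [-0.  -0.1  0.2]
```

View pics/side15z.png

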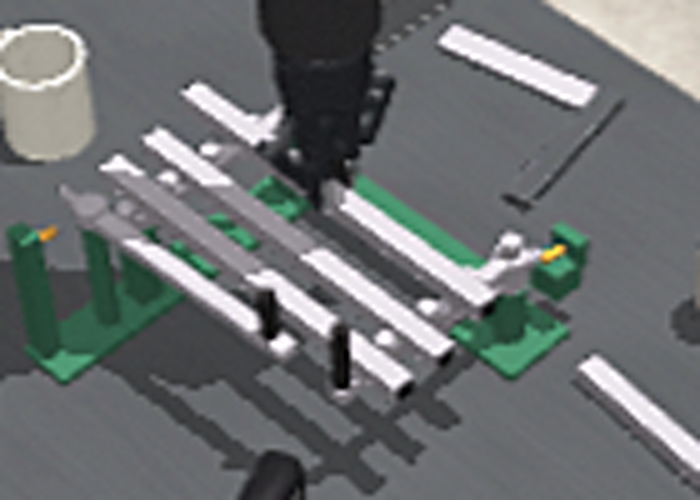

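>>> step_arm(rows=[0,12,0,0,0,0,0,0,4,0,0,0,0,0,0,0,0,0,0,0,0])

```text
time: 27.9
position: [0.5741, 0.1399, 0.109]
ee_rot: [-2.613, 1.569, -1.026]
ft_force: [0.4, -0.6, -3.8]
gripper_width: 0.207
```

Run:
```python
from h import *
t=S(.023,0)
plan([(t[0],t[1],.107,.9)])
im=save('side','side16.png')
cv2.imwrite('pics/side16z.png',cv2.resize(im[120:220,180:320,::-1],None,fx=5,fy=5,interpolation=cv2.INTER_CUBIC))
```

```text
t 27.9 p [0.5741 0.1399 0.109 ] jaw -179.1 w 0.207 F [ 0.4 -0.6 -3.8] q [ 0.57  0.33 -0.34  0.   -0.9  -0.56]
  shift [ 2.  -1.4 -0.7] dist 2.6 rot [-0.  -0.1  0.1]
```

View pics/side16z.png

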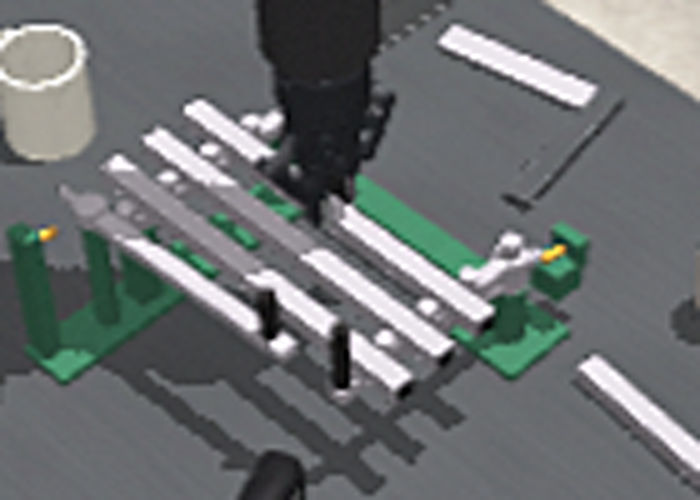

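Slightly above seat; 2 mm more, then release.

>>> step_arm(rows=[0,2,-0.5,0,0,0,0,0,0,0,0,0,0,0])

```text
time: 28.2
position: [0.5752, 0.1402, 0.108]
ee_rot: [-2.012, 1.568, -0.425]
ft_force: [-1.3, 1.7, 0.7]
gripper_width: 0.207
```

>>> step_arm(rows=[36,0,0,0,0,0,0,36,0,0,0,0,0,0,36,0,0,0,0,0,0])

```text
time: 28.58
position: [0.5751, 0.1401, 0.1076]
ee_rot: [-2.083, 1.568, -0.496]
ft_force: [-1.0, -0.2, -0.0]
gripper_width: 0.358
```

>>> step_arm(rows=[36,-30,0,0,0,0,0,36,-50,0,0,0,0,0,40,-60,0,0,0,0,0,45,0,0,0,0,0,0])

```text
time: 29.08
position: [0.5773, 0.1412, 0.2533]
ee_rot: [-1.361, 1.559, 0.226]
ft_force: [0.5, 0.5, -1.2]
gripper_width: 0.45
```

Run:
```python
from h import *
plan([(.6501,-.2283,.245,-5),(.6501,-.2283,.12,-5)])
im=save('top','top17.png');tubes(im,box=(255,370,140,270))
im=save('side','side17.png')
cv2.imwrite('pics/side17z.png',cv2.resize(im[120:220,180:320,::-1],None,fx=5,fy=5,interpolation=cv2.INTER_CUBIC))
```

```text
t 29.07 p [0.5773 0.1412 0.2533] jaw -179.1 w 0.45 F [ 0.5  0.5 -1.2] q [ 0.57  0.21 -0.15  0.   -1.2  -0.56]
  shift [   8.1  -66.8 -370.6] dist 376.7 rot [5.9 0.2 0.6]
  shift [125.   0.   0.] dist 125.0 rot [0. 0. 0.]
px [302.7 158.4] n 484 c [ 0.6502 -0.2274] mid [ 0.6501 -0.2283] L 0.338 wid 0.022 ang 85.01
```

View pics/side17z.png

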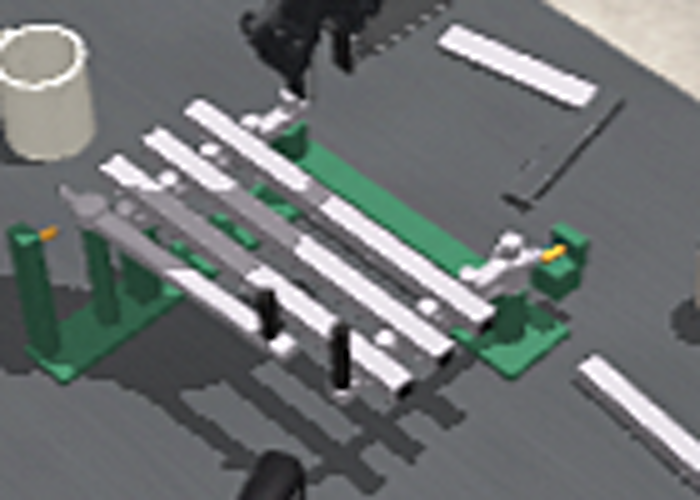

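>>> step_arm(rows=[45,0,-10,-56,0,0,0,45,0,-11,-56,0,0,0,45,0,-11,-56,0,0,0,45,0,-11,-56,0,0,0,45,0,-11,-56,0,0,0])

```text
time: 29.8
position: [0.6326, -0.1406, 0.2462]
ee_rot: [2.661, 1.569, -2.036]
ft_force: [0.7, 0.4, -0.7]
gripper_width: 0.45
```

>>> step_arm(rows=[45,0,-10,-56,0,0,0,45,30,-2.5,-34.5,5.9,0.2,0.6,45,40,0,0,0,0,0,45,40,0,0,0,0,0,45,0,0,0,0,0,0])

```text
time: 30.42
position: [0.6432, -0.2293, 0.133]
ee_rot: [1.832, 1.553, -2.968]
ft_force: [-0.2, 0.2, 0.8]
gripper_width: 0.447
```

Run:
```python
from h import *
plan([(.6501,-.2283,.045,-5)])
```

```text
t 30.43 p [ 0.6432 -0.2293  0.133 ] jaw 174.9 w 0.447 F [-0.2  0.2  0.8] q [-0.06  0.45 -0.08  0.   -1.06 -0.04]
  shift [87.8 -8.4  2.1] dist 88.3 rot [-0.1 -0.3 -1. ]
```

>>> step_arm(rows=[45,40,-7,2,0,-0.3,-1,45,46,0,0,0,0,0,45,0,0,0,0,0,0])

```text
time: 30.8
position: [0.6515, -0.228, 0.0497]
ee_rot: [-1.555, 1.568, -0.071]
ft_force: [-1.0, 0.2, 0.5]
gripper_width: 0.449
```

Run:
```python
from h import *
plan([(.6501,-.2283,.005,-5)])
```

```text
t 30.8 p [ 0.6515 -0.228   0.0497] jaw 175.0 w 0.449 F [-1.   0.2  0.5] q [-0.06  0.53 -0.16  0.   -0.88 -0.03]
  shift [44.7  1.5 -0.4] dist 44.7 rot [-0.   0.   0.2]
```

>>> step_arm(rows=[45,33,1,0,0,0,0,45,13,0,0,0,0,0,45,0,0,0,0,0,0,0,0,0,0,0,0,0,0,0,0,0,0,0,0])

```text
time: 31.42
position: [0.6538, -0.2286, 0.0082]
ee_rot: [-1.61, 1.56, -0.126]
ft_force: [-3.0, 1.6, 6.5]
gripper_width: 0.204
```

>>> step_arm(rows=[0,0,0,0,0,0,0,0,0,0,0,0,0,0,0,0,0,0,0,0,0,0,-20,0,0,0,0,0,0,-40,0,0,0,0,0])

```text
time: 32.05
position: [0.6511, -0.2281, 0.066]
ee_rot: [-1.529, 1.565, -0.046]
ft_force: [-0.2, 0.5, -2.1]
gripper_width: 0.206
```

>>> step_arm(rows=[0,-60,0,0,0,0,0,0,-60,0,0,0,0,0,0,-40,0,0,0,0,0,0,0,0,0,0,0,0])

```text
time: 32.55
position: [0.6527, -0.2287, 0.2324]
ee_rot: [-1.609, 1.553, -0.125]
ft_force: [0.5, -0.0, -3.4]
gripper_width: 0.205
```

Run:
```python
from h import *
t=S(.069,0)
plan([(t[0],t[1],.225,.9)])
im=save('side','side18.png')
```

```text
t 32.55 p [ 0.6527 -0.2287  0.2324] jaw 175.0 w 0.205 F [ 0.5 -0.  -3.4] q [-0.06  0.37  0.04  0.   -1.22 -0.03]
  shift [  6.   63.3 364.5] dist 370.0 rot [-5.9 -0.1  1. ]
```

View pics/side18.png

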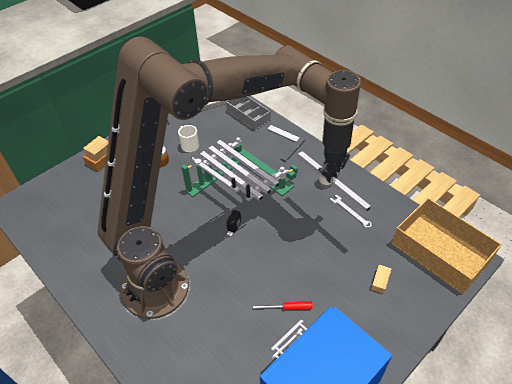

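>>> step_arm(rows=[0,0,10,58,0,0,0,0,0,10,58,0,0,0,0,0,10,58,0,0,0,0,0,10,58,0,0,0,0,0,10,58,0,0,0])

```text
time: 33.22
position: [0.625, 0.0667, 0.2243]
ee_rot: [-1.682, 1.564, -0.199]
ft_force: [1.4, 0.4, -3.3]
gripper_width: 0.202
```

>>> step_arm(rows=[0,0,8,40,0,0,0,0,0,5,34,-5.9,0,0.8,0,0,0,0,0,0,0,0,0,0,0,0,0,0])

```text
time: 33.72
position: [0.6192, 0.1396, 0.2244]
ee_rot: [1.732, 1.564, -2.965]
ft_force: [-0.2, -0.3, -3.1]
gripper_width: 0.201
```

Run:
```python
from h import *
t=S(.069,0)
plan([(t[0],t[1],.225,.9),(t[0],t[1],.125,.9)])
im=save('side','side19.png')
cv2.imwrite('pics/side19z.png',cv2.resize(im[100:220,180:320,::-1],None,fx=5,fy=5,interpolation=cv2.INTER_CUBIC))
```

```text
t 33.73 p [0.6192 0.1396 0.2244] jaw -179.1 w 0.201 F [-0.2 -0.3 -3.1] q [ 0.53  0.3  -0.09 -0.   -1.19 -0.51]
  shift [-0.7 -2.3  0.3] dist 2.4 rot [-0.  -0.1 -0.4]
  shift [100.   0.   0.] dist 100.0 rot [0. 0. 0.]
```

View pics/side19z.png

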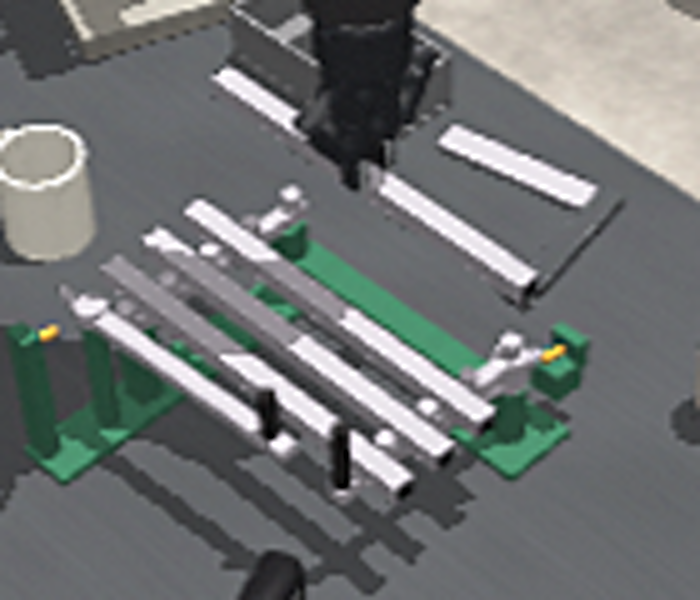

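>>> step_arm(rows=[0,30,-1,0,0,0,-0.4,0,40,0,0,0,0,0,0,30,0,0,0,0,0,0,0,0,0,0,0,0,0,0,0,0,0,0,0])

```text
time: 34.4
position: [0.6218, 0.1395, 0.1268]
ee_rot: [-1.612, 1.567, -0.027]
ft_force: [0.3, -0.2, -2.3]
gripper_width: 0.204
```

Run:
```python
from h import *
t=S(.069,0)
plan([(t[0],t[1],.107,.9)])
im=save('side','side20.png')
cv2.imwrite('pics/side20z.png',cv2.resize(im[120:220,180:320,::-1],None,fx=5,fy=5,interpolation=cv2.INTER_CUBIC))
```

```text
t 34.4 p [0.6218 0.1395 0.1268] jaw -179.1 w 0.204 F [ 0.3 -0.2 -2.3] q [ 0.53  0.38 -0.21  0.   -0.98 -0.51]
  shift [19.8  0.4  0.4] dist 19.8 rot [-0.  -0.   0.2]
```

View pics/side20z.png

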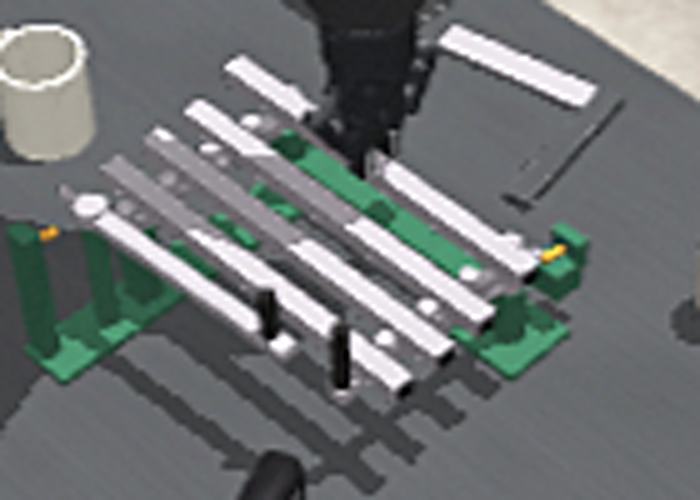

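>>> step_arm(rows=[0,12,0,0,0,0,0,0,6,0,0,0,0,0,0,0,0,0,0,0,0])

```text
time: 34.83
position: [0.6209, 0.1399, 0.1082]
ee_rot: [-1.764, 1.568, -0.178]
ft_force: [-2.2, 0.7, 4.9]
gripper_width: 0.208
```

Run:
```python
from h import *
t=S(.069,0)
plan([(t[0],t[1],.107,.9)])
im=save('side','side21.png')
cv2.imwrite('pics/side21z.png',cv2.resize(im[120:220,180:320,::-1],None,fx=5,fy=5,interpolation=cv2.INTER_CUBIC))
```

```text
t 34.83 p [0.6209 0.1399 0.1082] jaw -179.1 w 0.208 F [-2.2  0.7  4.9] q [ 0.53  0.39 -0.24  0.   -0.94 -0.51]
  shift [ 1.2 -0.6  0. ] dist 1.3 rot [ 0.  -0.   0.1]
```

View pics/side21z.png

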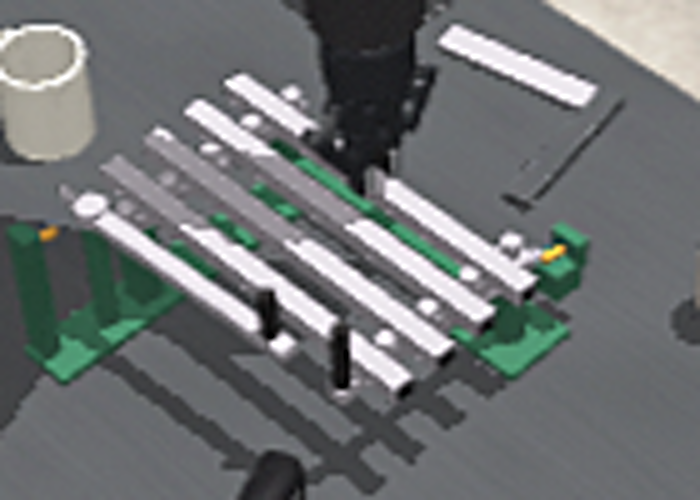

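>>> step_arm(rows=[36,0,0,0,0,0,0,36,0,0,0,0,0,0,36,0,0,0,0,0,0])

```text
time: 35.25
position: [0.6211, 0.14, 0.1074]
ee_rot: [-1.658, 1.568, -0.072]
ft_force: [0.5, -0.3, 0.5]
gripper_width: 0.362
```

>>> step_arm(rows=[36,-30,0,0,0,0,0,36,-50,0,0,0,0,0,40,-60,0,0,0,0,0,45,0,0,0,0,0,0])

```text
time: 35.75
position: [0.6234, 0.1407, 0.2535]
ee_rot: [-1.306, 1.559, 0.281]
ft_force: [-0.2, 0.0, -0.7]
gripper_width: 0.453
```

>>> step_arm(rows=[45,-20,-26,-50,0,0,0,45,-10,-26,-50,0,0,0,45,0,-26,-50,0,0,0,45,0,-26,-50,0,0,0,45,0,0,0,0,0,0])

```text
time: 36.38
position: [0.7285, -0.0623, 0.2754]
ee_rot: [2.898, 1.57, -1.803]
ft_force: [0.4, 0.7, -0.4]
gripper_width: 0.448
```

Run:
```python
from h import *
save('top','top22.png'); save('side','side22.png')
for n,(x0,x1,y0,y1),f in (('top',(130,270,130,250),5),('side',(170,320,110,230),5)):
    im=cv2.imread('pics/%s22.png'%n)[y0:y1,x0:x1]; im=cv2.resize(im,None,fx=f,fy=f,interpolation=cv2.INTER_CUBIC)
    for sx in (-.069,-.023,.023,.069):
        for sy in (-.17,0,.17):
            u=((proj(n,S(sx,sy,.12))-[x0,y0])+.5)*f-.5; cv2.circle(im,tuple(int(v) for v in u),2,(0,0,255),-1)
    cv2.imwrite('pics/ov_%s22.png'%n,im)
plan([])
```

```text
t 36.48 p [ 0.7276 -0.0593  0.2763] jaw -179.2 w 0.45 F [-0.2  0.2 -0.3] q [ 0.18  0.43  0.22  0.   -1.36 -0.17]
```

View pics/ov_top22.png

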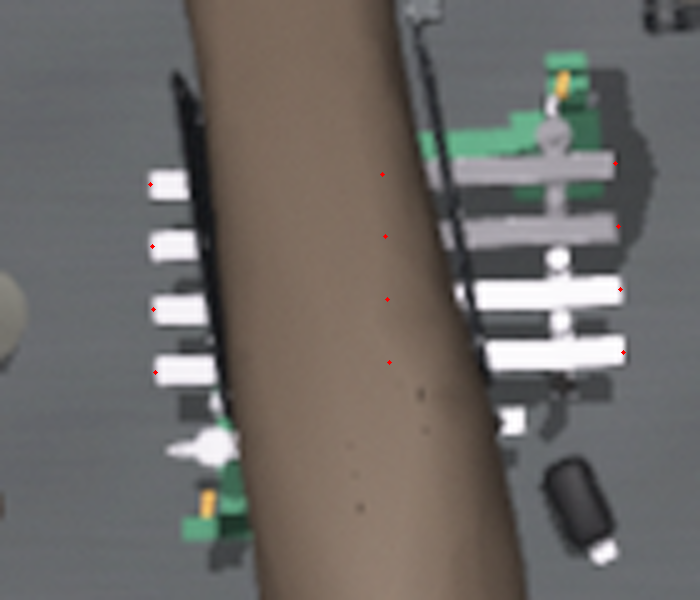

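View pics/ov_side22.png

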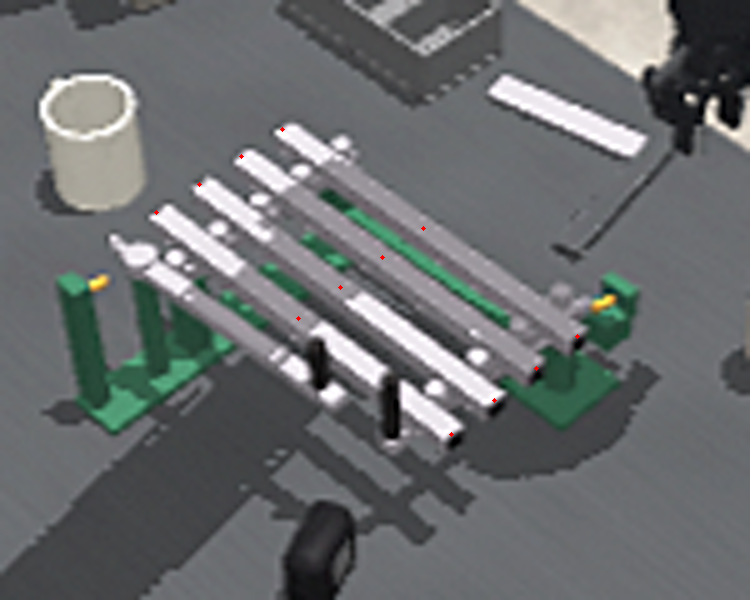

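>>> step_arm(rows=[45,0,0,0,-10,0,0,45,0,0,0,-10,0,0,45,0,0,0,-10,0,0,45,0,0,0,-10,0,0,45,0,0,0,-10,0,0])

```text
time: 37.1
position: [0.7273, -0.0568, 0.2779]
ee_rot: [-2.462, 1.568, 0.005]
ft_force: [0.3, -0.2, 0.0]
gripper_width: 0.446
```

>>> step_arm(rows=[45,0,0,0,-6,0,0,45,0,0,0,0,0,0])

```text
time: 37.35
position: [0.7274, -0.057, 0.2779]
ee_rot: [-2.588, 1.568, -0.024]
ft_force: [0.6, -0.4, -0.3]
gripper_width: 0.451
```

Run:
```python
from h import *
plan([(.4385,.0604,.26,57),(.4385,.0604,.15,57)])
```

```text
t 37.35 p [ 0.7274 -0.057   0.2779] jaw -123.1 w 0.451 F [ 0.6 -0.4 -0.3] q [ 0.19  0.43  0.22  0.   -1.36  0.81]
  shift [ 17.2  59.2 306.2] dist 312.4 rot [-0.1 -0.1  0.1]
  shift [110.   0.   0.] dist 110.0 rot [0. 0. 0.]
```

>>> step_arm(rows=[45,3,11,58,0,0,0,45,3,11,58,0,0,0,45,3,11,58,0,0,0,45,3,11,58,0,0,0,45,3,11,55,0,0,0])

```text
time: 37.98
position: [0.4553, 0.053, 0.2621]
ee_rot: [-2.455, 1.568, 0.106]
ft_force: [0.2, 1.6, 0.6]
gripper_width: 0.451
```

>>> step_arm(rows=[45,2,4,19,0,0,0,45,0,0,0,0,0,0,45,0,0,0,0,0,0])

```text
time: 38.35
position: [0.4397, 0.0596, 0.2604]
ee_rot: [-2.541, 1.568, 0.023]
ft_force: [0.7, -0.6, -0.5]
gripper_width: 0.449
```

Run:
```python
from h import *
plan([(.4385,.0604,.15,57)])
im=save('side','side23.png')
cv2.imwrite('pics/side23z.png',cv2.resize(im[110:230,170:320,::-1],None,fx=5,fy=5,interpolation=cv2.INTER_CUBIC))
```

```text
t 38.35 p [0.4397 0.0596 0.2604] jaw -123.1 w 0.449 F [ 0.7 -0.6 -0.5] q [ 0.58 -0.06 -0.42  0.   -1.2   0.41]
  shift [110.4   0.2   1.7] dist 110.4 rot [-0.1 -0.1  0.1]
```

View pics/side23z.png

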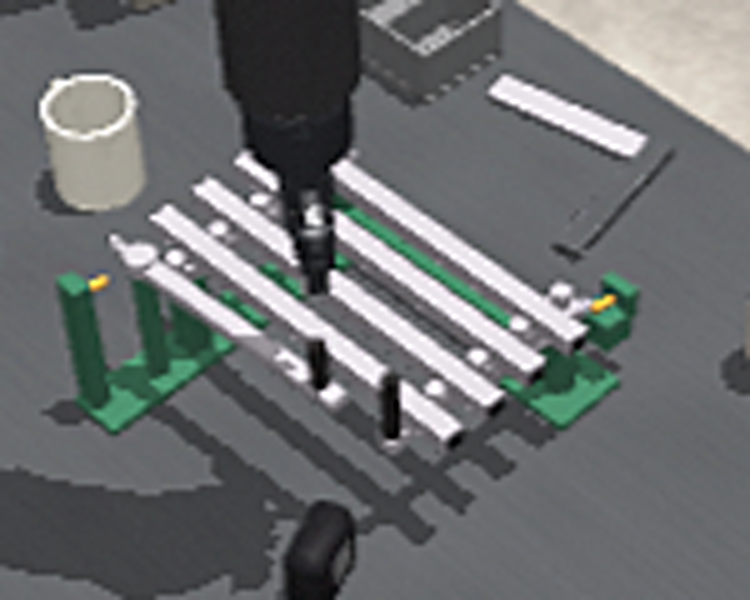

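>>> step_arm(rows=[45,36,0,0,0,0,0,45,36,0,0,0,0,0,45,34,0,0,0,0,0,45,0,0,0,0,0,0], newtons=40)

```text
time: 38.9
position: [0.4385, 0.0581, 0.1518]
ee_rot: [1.412, 1.566, -2.309]
ft_force: [0.5, -0.2, 0.3]
gripper_width: 0.448
```

>>> step_arm(rows=[0,0,0,0,0,0,0,0,0,0,0,0,0,0,0,0,0,0,0,0,0,0,0,0,0,0,0,0,0,0,0,0,0,0,0])

```text
time: 39.52
position: [0.4394, 0.0579, 0.1553]
ee_rot: [2.983, 1.568, -0.737]
ft_force: [0.4, -8.3, -1.0]
gripper_width: 0.172
```

Run:
```python
from h import *
h=S(-.125,.125)[:2]; r=.200
p,R,o=tool();d=p[:2]-h;a=np.arctan2(d[0],-d[1]);print('hinge',h,'r',np.linalg.norm(d),'ang',a, 'kangle',a-YAW)
L=[(h[0]+r*np.sin(t+YAW),h[1]-r*np.cos(t+YAW),p[2],None) for t in (.15,.27,.39,.51,.63,.75,.87,.99,1.11,1.2,1.3,1.4,1.5,1.571)]
plan(L)
```

```text
hinge [0.42555201 0.26182116] r 0.20444347084581935 ang 0.06799786840050177 kangle 0.05228990513255281
t 39.52 p [0.4394 0.0579 0.1553] jaw -123.1 w 0.172 F [ 0.4 -8.3 -1. ] q [ 0.58  0.04 -0.59  0.   -0.94  0.41]
  shift [  0.  -16.1 -12.3] dist 20.2 rot [0. 0. 0.]
  shift [  0.  -17.3 -16.6] dist 24.0 rot [0. 0. 0.]
  shift [  0.  -19.1 -14.5] dist 24.0 rot [0. 0. 0.]
  shift [  0.  -20.7 -12.1] dist 24.0 rot [0. 0. 0.]
  shift [  0.  -22.   -9.5] dist 24.0 rot [0. 0. 0.]
  shift [  0.  -23.   -6.8] dist 24.0 rot [0. 0. 0.]
  shift [  0.  -23.7  -4. ] dist 24.0 rot [0. 0. 0.]
  shift [ -0.  -24.   -1.1] dist 24.0 rot [0. 0. 0.]
  shift [ -0.  -23.9   1.7] dist 24.0 rot [0. 0. 0.]
  shift [ -0.  -17.7   3.2] dist 18.0 rot [0. 0. 0.]
  shift [ -0.  -19.3   5.4] dist 20.0 rot [0. 0. 0.]
  shift [ -0.  -18.6   7.3] dist 20.0 rot [0. 0. 0.]
  shift [ -0.  -17.8   9.1] dist 20.0 rot [0. 0. 0.]
  shift [ -0.  -12.    7.5] dist 14.2 rot [0. 0. 0.]
```

>>> step_arm(rows=[0,0,-15,-12,0,0,0,0,0,-17,-16,0,0,0,0,0,-19,-14,0,0,0,0,0,-21,-12,0,0,0,0,0,0,0,0,0,0])

```text
time: 40.15
position: [0.5274, 0.0871, 0.1555]
ee_rot: [2.938, 1.564, -0.782]
ft_force: [14.2, -21.1, -7.1]
gripper_width: 0.17
```

```bash
cat >> h.py <<'E'
def keep(ts):
    h=S(-.125,.125)[:2]; r=.200
    p,R,o=tool();d=p[:2]-h;a=np.arctan2(d[0],-d[1]);print('r',np.linalg.norm(d).round(4),'kangle',(a-YAW).round(3))
    plan([(h[0]+r*np.sin(t+YAW),h[1]-r*np.cos(t+YAW),p[2],None) for t in ts])
E
python3 -c "
from h import *
keep((.63,.75,.87,.99,1.11,1.2,1.3,1.4,1.5,1.571))"
```

```text
r 0.2022 kangle 0.512
t 40.15 p [0.5274 0.0871 0.1555] jaw -123.1 w 0.17 F [ 14.2 -21.1  -7.1] q [ 0.54  0.19 -0.41  0.01 -0.97  0.45]
  shift [  0.  -22.7  -7.3] dist 23.8 rot [0. 0. 0.]
  shift [  0.  -23.   -6.8] dist 24.0 rot [0. 0. 0.]
  shift [ -0.  -23.7  -4. ] dist 24.0 rot [0. 0. 0.]
  shift [ -0.  -24.   -1.1] dist 24.0 rot [0. 0. 0.]
  shift [ -0.  -23.9   1.8] dist 24.0 rot [0. 0. 0.]
  shift [ -0.  -17.7   3.2] dist 18.0 rot [0. 0. 0.]
  shift [ -0.1 -19.2   5.4] dist 20.0 rot [0. 0. 0.]
  shift [ -0.1 -18.6   7.3] dist 20.0 rot [0. 0. 0.]
  shift [ -0.1 -17.8   9.1] dist 20.0 rot [0. 0. 0.]
  shift [ -0.1 -12.    7.5] dist 14.2 rot [0. 0. 0.]
```

>>> step_arm(rows=[0,0,-22,-10,0,0,0,0,0,-22,-7,0,0,0,0,0,-23,-4,0,0,0,0,0,0,0,0,0,0])

```text
time: 40.65
position: [0.5803, 0.1353, 0.1555]
ee_rot: [-2.592, 1.566, -0.028]
ft_force: [5.4, -5.0, -3.3]
gripper_width: 0.174
```

```bash
python3 -c "
from h import *
keep((.99,1.11,1.2,1.3,1.4,1.5,1.571))"
```

```text
r 0.1999 kangle 0.87
t 40.65 p [0.5803 0.1353 0.1555] jaw -123.1 w 0.174 F [ 5.4 -5.  -3.3] q [ 0.56  0.29 -0.28  0.   -1.    0.43]
  shift [  0.1 -24.   -1.2] dist 24.0 rot [0. 0. 0.]
  shift [  0.1 -23.9   1.7] dist 24.0 rot [0. 0. 0.]
  shift [  0.  -17.7   3.2] dist 18.0 rot [0. 0. 0.]
  shift [  0.  -19.3   5.4] dist 20.0 rot [0. 0. 0.]
  shift [  0.  -18.6   7.3] dist 20.0 rot [0. 0. 0.]
  shift [  0.  -17.8   9.1] dist 20.0 rot [0. 0. 0.]
  shift [ -0.  -12.    7.5] dist 14.2 rot [0. 0. 0.]
```

>>> step_arm(rows=[0,0,-24,-1,0,0,0,0,0,-24,2,0,0,0,0,0,-18,3,0,0,0,0,0,0,0,0,0,0])

```text
time: 41.15
position: [0.6115, 0.193, 0.1555]
ee_rot: [-2.556, 1.567, 0.009]
ft_force: [-0.5, -2.5, 4.2]
gripper_width: 0.175
```

```bash
python3 -c "
from h import *
keep((1.3,1.4,1.5,1.571))"
```

```text
r 0.1982 kangle 1.201
t 41.15 p [0.6115 0.193  0.1555] jaw -123.0 w 0.175 F [-0.5 -2.5  4.2] q [ 0.61  0.36 -0.17  0.   -1.04  0.38]
  shift [  0.  -19.5   3.6] dist 19.9 rot [0. 0. 0.]
  shift [  0.  -18.6   7.3] dist 20.0 rot [0. 0. 0.]
  shift [  0.  -17.8   9.1] dist 20.0 rot [0. 0. 0.]
  shift [  0.  -12.1   7.5] dist 14.2 rot [0. 0. 0.]
```

>>> step_arm(rows=[0,0,-20,5,0,0,0,0,0,-19,7,0,0,0,0,0,-18,9,0,0,0,0,0,-13,8,0,0,0,0,0,0,0,0,0,0])

```text
time: 41.78
position: [0.6248, 0.2637, 0.1553]
ee_rot: [2.393, 1.565, -1.326]
ft_force: [-1.2, -14.3, 8.0]
gripper_width: 0.171
```

```bash
python3 -c "
from h import *
keep((1.571,))"
```

```text
r 0.1993 kangle 1.565
t 41.77 p [0.6248 0.2637 0.1553] jaw -123.1 w 0.171 F [ -1.2 -14.3   8. ] q [ 0.69  0.42 -0.08  0.01 -1.08  0.3 ]
  shift [-0.  -1.5  0.1] dist 1.5 rot [0. 0. 0.]
```

>>> step_arm(rows=[40,0,0,0,0,0,0,40,0,0,0,0,0,0,40,0,0,0,0,0,0,40,-50,0,0,0,0,0,40,-60,0,0,0,0,0])

```text
time: 42.4
position: [0.6239, 0.2667, 0.2642]
ee_rot: [2.003, 1.569, -1.716]
ft_force: [1.1, 0.3, 0.7]
gripper_width: 0.399
```

>>> step_arm(rows=[40,-20,50,20,0,0,0,40,0,50,20,0,0,0,40,0,50,20,0,0,0,40,0,50,20,0,0,0,40,0,50,20,0,0,0])

```text
time: 43.02
position: [0.4029, 0.1112, 0.2839]
ee_rot: [-2.391, 1.568, 0.173]
ft_force: [-0.3, -0.4, 1.4]
gripper_width: 0.402
```

>>> step_arm(rows=[40,0,55,-10,0,0,0,40,0,55,-10,0,0,0,40,0,30,0,0,0,0,40,0,0,0,0,0,0,40,0,0,0,0,0,0])

```text
time: 43.65
position: [0.3448, -0.016, 0.2841]
ee_rot: [-2.4, 1.568, 0.164]
ft_force: [0.2, 0.4, -0.4]
gripper_width: 0.401
```

Run:
```python
from h import *
save('top','top24.png'); save('side','side24.png')
for n,(x0,x1,y0,y1),f in (('top',(130,270,130,250),5),('side',(170,320,110,230),5)):
    im=cv2.imread('pics/%s24.png'%n)[y0:y1,x0:x1]; im=cv2.resize(im,None,fx=f,fy=f,interpolation=cv2.INTER_CUBIC)
    for X in [S(sx,sy,.12) for sx in (-.069,-.023,.023,.069) for sy in (-.17,.17)]+[S(.075,.125,.185),S(.095-.187,-.125,.165)]:
            u=((proj(n,X)-[x0,y0])+.5)*f-.5; cv2.circle(im,tuple(int(v) for v in u),2,(0,0,255),-1)
    cv2.imwrite('pics/ov_%s24.png'%n,im)
plan([])
```

```text
t 43.75 p [ 0.3449 -0.0157  0.2839] jaw -123.1 w 0.398 F [ 0.4 -0.7  0.6] q [ 0.55 -0.27 -0.54  0.   -1.3   0.45]
```

View pics/ov_top24.png

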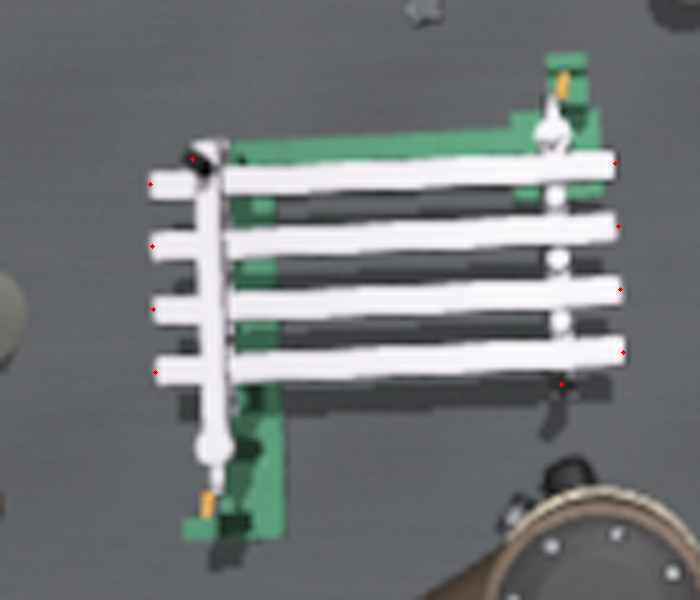

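View pics/ov_side24.png

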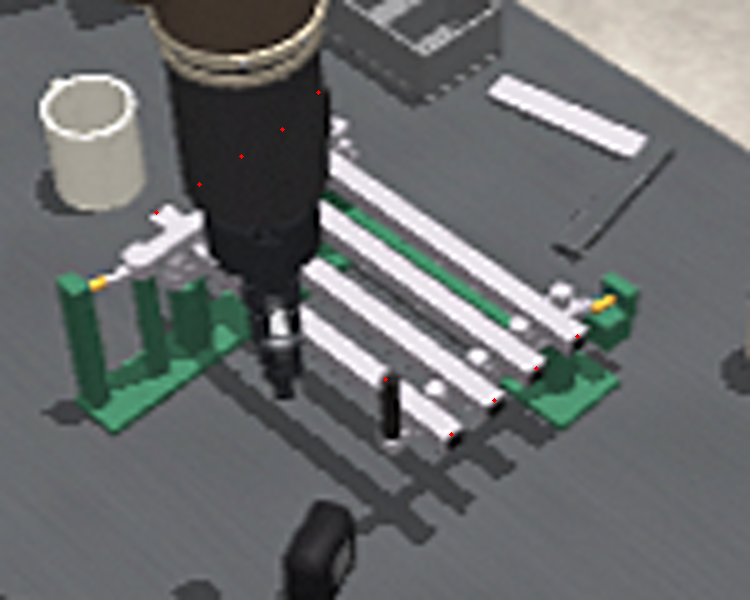

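View pics/top24.png

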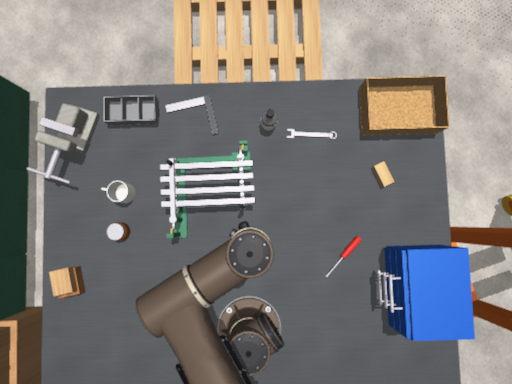

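```bash
python3 -c "
from bench import job
print(job.job_done())"
```

```text
the job is handed in; nothing more can be done
None
```

The stand is set up and the job is handed in at about 44 s of the 210 s allowed; `job_done` gave no verdict.

- **Support arm:** I swung it out by its grip post. The gripper measured about 1.575 rad at the end of the swing. In the last pictures the grip post matches its predicted home position.
- **Tubes:** all four lie one to a slot across both rails. Their ends fall within about 2 mm of where centred tubes would be, lying flat in the last pictures.
- **Keeper bar:** I swung it over the tubes last. It reached about 1.565 rad and pressed on its end stop with about 14 N. After release, the top view shows it lined up over the fixed rail, with its post within about 2 mm of the predicted spot.
- **Bystanders and gripper:** by eye, the last top view shows none of the bystanders moved, except that the arm partly hides the tape measure; it was in place in the side view. The gripper is clear of everything, and no tube slipped or was knocked aside during the run.

In the last side view the wrist hid the keeper and the left tube ends, so those were checked from the top view only. My stand pose is good to about 2 mm, so the joint angles above carry roughly 0.01 rad of uncertainty. No check failed.

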